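Sort the drained plant pots onto their stacks

TASK

The five washed empty pots left upside down on the potting bench have drained: put each one back on the stack of its own kind, upside down as it stands and pushed fully home over the pot below - the two round black ones on the black stack, the two square terracotta ones on the square stack, the small green one on the green stack. Leave the stacks standing upright where they are, and do not disturb the two potted seedlings.

Things in the scene. Friction and masses are not known exactly. Their poses are not given: they have to be found in the camera images.
- black_pot_1: Small round black plant pot (one of two); empty, hollow, upside down, 32 g. Origin: centre of its rim, on the bench; z up. Round foot 37 mm across on top, sides upright from 40 to 56 mm high: grip there. Below it flares to 61 mm across at the rim. Lowered over a foot (mouth 9 mm wider all round, 2.5 mm side play) it is home 24 mm above the pot beneath.
- black_pot_2: Small round black plant pot (one of two); empty, hollow, upside down, 32 g. Origin: centre of its rim, on the bench; z up. Round foot 37 mm across on top, sides upright from 40 to 56 mm high: grip there. Below it flares to 61 mm across at the rim. Lowered over a foot (mouth 9 mm wider all round, 2.5 mm side play) it is home 24 mm above the pot beneath.
- terra_pot_1: Square terracotta plant pot (one of two); empty, hollow, upside down, 35 g. Origin: centre of its rim, on the bench; z up. Square foot 37 mm wide on top, sides upright from 40 to 56 mm high: grip there. Below it flares to 61 mm at the rim. Lowered over a foot (mouth 9 mm wider all round, 2.5 mm side play) it is home 24 mm above the pot beneath. x, y square to its sides: turn them as the stack's.
- terra_pot_2: Square terracotta plant pot (one of two); empty, hollow, upside down, 35 g. Origin: centre of its rim, on the bench; z up. Square foot 37 mm wide on top, sides upright from 40 to 56 mm high: grip there. Below it flares to 61 mm at the rim. Lowered over a foot (mouth 9 mm wider all round, 2.5 mm side play) it is home 24 mm above the pot beneath. x, y square to its sides: turn them as the stack's.
- green_pot: Smaller round green plant pot; empty, hollow, upside down, 25 g. Origin: centre of its rim, on the bench; z up. Round foot 32 mm across on top, sides upright from 35 to 50 mm high: grip there. Below it flares to 52 mm across at the rim. Lowered over a foot (mouth 7 mm wider all round, 2.5 mm side play) it is home 24 mm above the pot beneath.
- black_stack: Stack of 5 nested round black pots, upside down, loose on the bench, 160 g (can slide or topple). Origin: centre of its underside, on the bench; z up. Top at 152 mm; its topmost pot is like the loose round black ones (foot 37 mm across on top). Home, the first pot added has its origin 120 mm above the stack's (top at 176), the second 144 mm (top at 200).
- terra_stack: Stack of 4 nested square terracotta pots, upside down, loose on the bench, 140 g (can slide or topple). Origin: centre of its underside, on the bench; z up. Top at 128 mm; its topmost pot is like the loose square terracotta ones (foot 37 mm wide on top). Home, the first pot added has its origin 96 mm above the stack's (top at 152), the second 120 mm (top at 176). x, y: square to its sides.
- green_stack: Stack of 4 nested round green pots, upside down, loose on the bench, 100 g (can slide or topple). Origin: centre of its underside, on the bench; z up. Top at 122 mm; its topmost pot is like the loose round green ones (foot 32 mm across on top). Home, the pot added has its origin 96 mm above the stack's (top at 146).
- seedling_left: Tomato seedling in an upright black pot 84 mm across and 78 mm high, filled with potting mix; leaves up to about 190 mm high and 65 mm out from the stem; loose, 380 g. Origin: centre of its underside, on the bench. Not to be disturbed.
- seedling_right: Tomato seedling in an upright black pot 84 mm across and 78 mm high, filled with potting mix; leaves up to about 190 mm high and 65 mm out from the stem; loose, 380 g. Origin: centre of its underside, on the bench. Not to be disturbed.

How it is judged:
At the end, for the whole second after the job is handed in: Each pot is nested on its own kind's stack, any order: within 8 mm of its axis, within 5 mm of full depth, level within 0.09 rad. Stacks upright within 0.06 rad and moved under 40 mm, seedlings under 20 mm and upright within 0.1 rad. All at rest and released (angle between each of black_stack, terra_stack, green_stack's own z axis and vertical below 0.06 rad and distance of each of black_stack, terra_stack, green_stack from where it was at the start of the episode below 0.04 m and linear speed of each of black_stack, black_pot_1, black_pot_2, terra_stack, terra_pot_1, terra_pot_2, green_stack, green_pot below 0.02 m/s and horizontal distance between each of black_pot_1, black_pot_2 and black_stack below 0.008 m and z of black_pot_1 in the frame of black_stack between 0.115 and 0.149 m and angle between each of black_pot_1, black_pot_2, terra_pot_1, terra_pot_2, green_pot's own z axis and vertical below 0.09 rad and z of black_pot_2 in the frame of black_stack between 0.115 and 0.149 m and horizontal distance between each of terra_pot_1, terra_pot_2 and terra_stack below 0.008 m and z of terra_pot_1 in the frame of terra_stack between 0.091 and 0.125 m and z of terra_pot_2 in the frame of terra_stack between 0.091 and 0.125 m and horizontal distance between green_pot and green_stack below 0.008 m and z of green_pot in the frame of green_stack between 0.091 and 0.101 m and distance of each of seedling_left, seedling_right from where it was at the start of the episode below 0.02 m and angle between each of seedling_left, seedling_right's own z axis and vertical below 0.1 rad); the robot touches nothing.
It fails at once if a potted seedling is shoved (more than 30 mm) or tipped (distance of any of seedling_left, seedling_right from where it was at the start of the episode above 0.03 m or angle between any of seedling_left, seedling_right's own z axis and vertical above 0.35 rad).
It fails at once if a stack is knocked over (angle between any of black_stack, terra_stack, green_stack's own z axis and vertical above 0.5 rad).
It also fails if it takes over 141 s, if anything falls off the work surface, if the arm or the gripper's body presses on something with over 40 N, if the wrist force passes 120 N, or if a joint passes its speed limit or range.

ROBOT

A 7-joint arm with a two-finger parallel gripper is mounted at the origin on the work surface. World frame = base frame: x ahead of the robot, y to its left, z up, the work surface at z = 0. Lengths are in m, angles in rad, forces in N, time in s.
With the tool pointing down it reaches from about 0.4 to 0.85 m from the base axis. Payload 10.4 kg.
Tool frame: the origin (TCP) lies between the finger pads; the fingertips stand 11 mm ahead of it and the grasp point (between the pads) lies 8 mm behind it (r.tcp_to_tips is the distance from the TCP to the fingertips, in m); z points along the fingers, y is the line along which they close (so a half turn about z gives the same grasp; the last joint's range is limited). The gripper opens to 87 mm and grips with 3 to 60 N. Pads are 19 mm wide; open, the fingers measure 117 mm over their backs; the gripper's body (75 mm by 190 mm) begins 51 mm behind the grasp point.
Start: joints at [-1.167, 0.332, -0.065, 1.46, 0.022, 1.35, -0.088], TCP at [0.259, 0.569, 0.234] pointing down, gripper open.
Joint ranges: [-2.6, 2.6], [-0.5, 2.12], [-1.47, 1.34], [0.16, 2.42], [-1.27, 4.41], [0.06, 2.06], [-2.6, 2.6]. Speed limits (rad/s): [2.22, 2.22, 2.79, 2.79, 3.14, 3.14, 3.14].

INTERFACE

Orientations are given as a unit quaternion [x, y, z, w].
In Python, from bench import r gives the robot as it stands. The module is installed in compiled form; this text tells all that it offers.
- The arm moves only by the shell command python3 -m crank 'ROWS' [FORCE]. ROWS is JSON, a list of rows, each an object of numbers: "claw": the closure, from -1 (fully open) to 1 (shut); "dx", "dy", "dz": the shift along the tool's x, y, z each as a share of 3 cm, from -1 to 1; "ax", "ay", "az": the turn, a rotation vector about the tool's x, y, z each as a share of 6 degrees, from -1 to 1. A call has 1 to 8 rows; each row shifts and turns the commanded pose from where the row before left it, along the tool's axes as they then stand; what a row does not reach is not made up. A row lasts 1/12 s, in which the tool goes at most 41.7 mm and 7.16 degrees, less where a joint would pass 70% of its speed; a pose out of reach is approached as far as the arm can. A call with a number of a shift or a turn outside -1 to 1 is refused whole. A call with a gripper value outside its range is refused whole. The fingers move at their own pace and stop on an object; FORCE is the grip in N (left out, the last holds). Time passes only in rows, so rows that do not move let the fingers close. It gives the time, the measured TCP pose, the force, the opening and the grip force at its end, in the units of the state.
- r.read_state(): the state, without advancing time (a new reading comes with each control period).
- r.camera(name): name is "side" or "top" or "wrist"; returns a dict with "color" (420x560x3 uint8, red, green, blue), "mtx" (3x3 intrinsics, pixels), "k1" (the pictures are not rectified: a ray, as slopes to the right and down, at radius r is drawn at 1 + k1 r^2 times it, then the intrinsics apply), "R" (3x3) and "t" (3): a world point X has camera coordinates R X + t; the wrist camera has in their place "hand_eye" (4x4, takes a point from camera to tool coordinates, whose origin is the TCP and whose axes are the flange's). Camera axes: x right, y down, z forward; pixel columns grow to the right and rows downward; lengths in m; the calibration is good to about 2 mm. A picture is of the moment at which its call begins: read the wrist's pose just before it. There is no depth.
- r.close_job(): hands the job in; it is judged then, once.
The state is a dict: "time": time; "joint_positions": joint angles; "joint_vel": joint speeds; "joint_torque": joint torques, N m; "ee_pos": TCP position; "eef_rot": TCP orientation; "ft_force": force on the tool from outside, world axes, zero at the start; "torque": the same for the moment, N m; "width": finger opening in m; "grip_force": force on a finger pad.
Only numpy, scipy, OpenCV 4.12 (cv2) and the standard library are available. Lean on these libraries where they do the work, as an engineer would, in place of code of your own. Each camera call takes 0.05 s, during which the arm holds its last target. There are 200 camera calls.

## Working session

There is one attempt and no reset: what is moved stays moved. The work goes in short steps, Python scripts to look and compute and a shell command to move; the robot and the scene stay as the last step left them, time stands still between calls to the robot, and variables do not carry over. Pictures are saved under pics/ and viewed, at most 14 in all, crops included, and the job is handed in when it is done.

```bash
mkdir -p pics
python3 - <<'E'
from bench import r
import cv2
s=r.read_state();print(s)
for n in("top","side"):
    c=r.camera(n);cv2.imwrite(f"pics/{n}0.png",c["color"][:,:,::-1]);print(n,c["mtx"],c["k1"],c["R"],c["t"])
E
```

```text
{'time': 0.0, 'joint_positions': array([-1.16660008,  0.3328895 , -0.06469025,  1.46093494,  0.02160518,
        1.34990222, -0.08848979]), 'joint_vel': array([-0.00059592, -0.00057362,  0.00011618,  0.00068128, -0.0006675 ,
        0.00180051, -0.00010459]), 'joint_torque': array([-6.16889301e-04, -6.23237014e+01,  2.43045663e-02, -3.89903784e+01,
       -6.13957574e-02,  3.97905672e-02,  1.43530228e-04]), 'ee_pos': array([0.25858101, 0.56859257, 0.23274595]), 'eef_rot': array([ 2.11770877e-01,  9.77319077e-01, -7.09825388e-04, -1.15672811e-04]), 'ft_force': array([-0.05176947,  0.47509786, -0.19043134]), 'torque': array([ 0.03894566, -0.00316374, -0.03430892]), 'grip_force': 0.0, 'width': 0.08695222737903988}
top [[457.53943884   0.         279.13758446]
 [  0.         457.53943884 207.52086269]
 [  0.           0.           1.        ]] -0.1246078921037134 [[ 0.02869877 -0.99958447  0.00269572]
 [-0.99834924 -0.02879732 -0.04969414]
 [ 0.04975112 -0.00126511 -0.99876084]] [-0.02769768  0.51785668  0.96689982]
side [[449.22593316   0.         265.54542423]
 [  0.         449.22593316 206.78400222]
 [  0.           0.           1.        ]] 0.04283481974026939 [[ 0.9270317  -0.37479256 -0.01194821]
 [-0.25317838 -0.6020847  -0.75722831]
 [ 0.27660971  0.70499968 -0.65304098]] [-0.50116345  0.17171516  0.90997031]
```

View pics/top0.png

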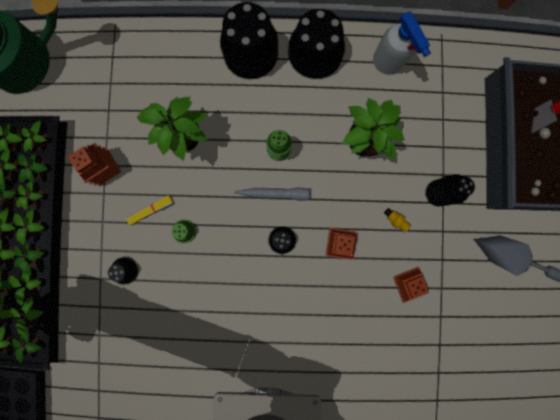

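View pics/side0.png

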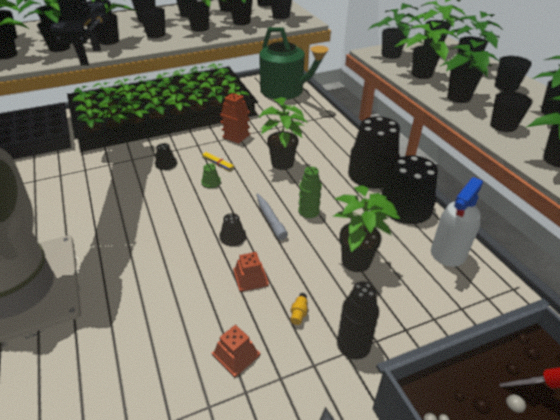

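```bash
cat > h.py <<'E'
from bench import r
import cv2, numpy as np
from scipy.optimize import minimize
def proj(c,X):
    p=np.atleast_2d(X)@c["R"].T+c["t"]; q=p[:,:2]/p[:,2:]; q=q*(1+c["k1"]*(q**2).sum(1,keepdims=True))
    return q@c["mtx"][:2,:2].T+c["mtx"][:2,2]
def unproj(c,uv,z):
    d=cv2.undistortPoints(np.array([[uv]],float),c["mtx"],np.array([c["k1"],0,0,0]))[0,0]
    ray=c["R"].T@np.array([*d,1]); o=-c["R"].T@c["t"]; return o+ray*(z-o[2])/ray[2]
PROF={"r":[(0,.0305),(.040,.0185),(.056,.0185)],"s":[(0,.0305),(.040,.0185),(.056,.0185)],"g":[(0,.026),(.035,.016),(.050,.016)]}
def ring(k,rad,z,x,y,a):
    if k=="s": P=np.array([[1,1],[1,-1],[-1,-1],[-1,1]])*rad
    else:
        t=np.linspace(0,2*np.pi,25); P=np.c_[np.cos(t),np.sin(t)]*rad
    R=np.array([[np.cos(a),-np.sin(a)],[np.sin(a),np.cos(a)]])
    return np.c_[P@R.T+[x,y],np.full(len(P),z)]
S=4
def render(c,k,n,x,y,a,z0=0,S=S):
    m=np.zeros((420*S,560*S),np.uint8)
    for i in range(n):
        p=PROF[k]
        for (za,ra),(zb,rb) in zip(p,p[1:]):
            q=proj(c,np.r_[ring(k,ra,z0+za+.024*i,x,y,a),ring(k,rb,z0+zb+.024*i,x,y,a)])
            h=cv2.convexHull(((q+.5)*S).astype(np.float32)).round().astype(np.int32)
            cv2.fillConvexPoly(m,h,1)
    return m
def mask(c,k):
    im=cv2.resize(c["color"],None,fx=S,fy=S,interpolation=cv2.INTER_LINEAR).astype(int)
    R,G,B=im[...,0],im[...,1],im[...,2]
    if k=="s": m=(R>1.6*G)&(R>40)
    elif k=="g": m=(G>1.3*R)&(G>1.25*B)&(G>25)
    else: m=(im.max(2)<48)
    return cv2.morphologyEx(m.astype(np.uint8),cv2.MORPH_CLOSE,np.ones((13,13)))
def fit(cams,k,n,x,y,a=0,z0=0):
    data=[]
    for c in cams:
        roi=cv2.dilate(render(c,k,n,x,y,a,z0),np.ones((61,61)))
        m=mask(c,k)*roi
        nl,l,st,_=cv2.connectedComponentsWithStats(m); m=(l==1+st[1:,4].argmax()).astype(np.uint8)
        data.append((c,m))
    def cost(p):
        f=0
        for c,m in data:
            q=render(c,k,n,p[0]/1000,p[1]/1000,p[2]/50 if k=="s" else 0,z0)
            f+=1-(m&q).sum()/(m|q).sum()
        return f/len(data)
    best=None
    for da in ([-.5,-.2,.2,.5] if k=="s" else [0]):
        p0=np.array([x*1000,y*1000,(a+da)*50])
        res=minimize(cost,p0,method="Nelder-Mead",options=dict(initial_simplex=[p0,p0+[5,0,0],p0+[0,5,0],p0+[0,0,10]],xatol=.1,fatol=1e-4))
        if best is None or res.fun<best.fun:best=res
    p=best.x; return p[0]/1000,p[1]/1000,(p[2]/50+np.pi/4)%(np.pi/2)-np.pi/4,best.fun
E
cat > m.py <<'E'
from h import *
import json
cams={n:r.camera(n) for n in("top","side")}
ob={"b1":("r",1,(282,239),.056),"b2":("r",1,(116,271),.056),"t1":("s",1,(344,243),.056),"t2":("s",1,(415,286),.056),"g":("g",1,(181,230),.05),
"B":("r",5,(465,187),.152),"T":("s",4,(86,157),.128),"G":("g",4,(279,136),.122)}
out={};imgs={n:cv2.resize(c["color"][:,:,::-1],None,fx=4,fy=4) for n,c in cams.items()}
for o,(k,n,uv,z) in ob.items():
    x,y,_=unproj(cams["top"],uv,z)
    ft=fit([cams["top"]],k,n,x,y); fs=fit([cams["side"]],k,n,x,y,ft[2]); fb=fit(list(cams.values()),k,n,x,y,ft[2])
    print(o,np.round([x,y],3),*[np.round(f,4) for f in(ft,fs,fb)]); out[o]=[float(v) for v in fb]
    for cn,c in cams.items():
        cs,_=cv2.findContours(render(c,k,n,*fb[:3]),0,1); cv2.drawContours(imgs[cn],cs,-1,(255,255,0),2)
json.dump(out,open("obj.json","w"))
t=imgs["top"]; s=imgs["side"]
cv2.imwrite("pics/ov_top.png",cv2.resize(np.clip(t[440:1260,240:1960]*1.8,0,255).astype(np.uint8),(800,381),interpolation=3))
cv2.imwrite("pics/ov_side.png",cv2.resize(np.clip(s[340:1540,560:1560]*1.8,0,255).astype(np.uint8),(500,600),interpolation=3))
E
python3 m.py
```

```text
b1 [ 0.452 -0.02 ] [ 0.4509 -0.0207  0.244   0.065 ] [ 0.4535 -0.0109  0.3117  0.3887] [ 0.4511 -0.0208  0.2361  0.2335]
b2 [0.375 0.321] [0.3725 0.3216 0.072  0.1139] [ 0.3756  0.3317 -0.186   0.2698] [0.3723 0.3216 0.1173 0.1997]
t1 [ 0.447 -0.148] [ 0.4458 -0.1498 -0.0722  0.0602] [ 0.4489 -0.143  -0.112   0.0974] [ 0.4463 -0.1487 -0.1174  0.1015]
t2 [ 0.362 -0.297] [ 0.3602 -0.3036  0.3927  0.0848] [ 0.3626 -0.299   0.3689  0.1101] [ 0.3608 -0.3026  0.4144  0.1117]
g [0.464 0.189] [ 0.4633  0.1937 -0.0734  0.0863] [ 0.4645  0.2026 -0.288   0.2438] [ 0.4633  0.1937 -0.2148  0.1706]
B [ 0.56  -0.362] [ 0.5635 -0.3641  0.0219  0.0711] [ 0.5655 -0.3593 -0.0405  0.1648] [ 0.5633 -0.3631  0.1062  0.1207]
T [0.6   0.366] [0.5971 0.3816 0.624  0.1284] [0.6017 0.3933 0.6404 0.0934] [0.5976 0.3827 0.624  0.1369]
G [ 0.651 -0.008] [ 0.6481 -0.008   0.1045  0.0883] [ 0.6515 -0.0014 -0.1024  0.1348] [ 0.6479 -0.0074  0.0676  0.1196]
```

View pics/ov_top.png

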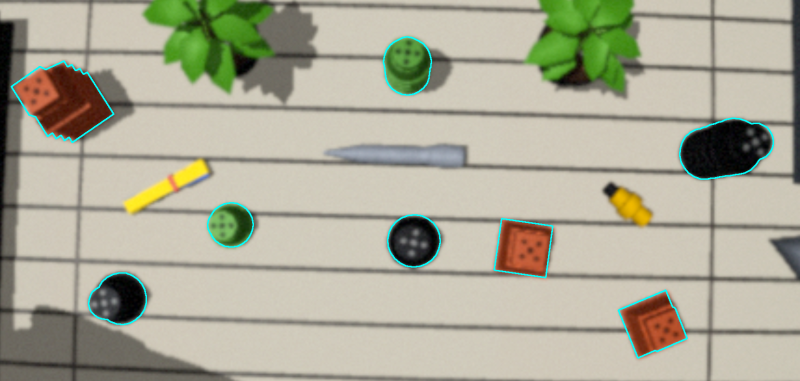

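View pics/ov_side.png

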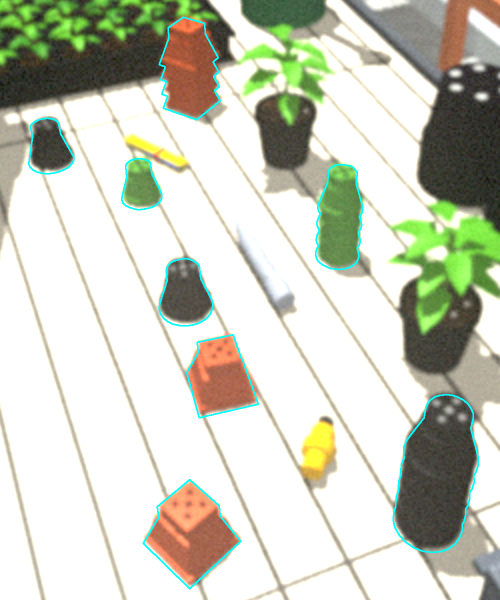

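```bash
cat > p.py <<'E'
import sys,numpy as np
from bench import r
from scipy.spatial.transform import Rotation as Ro
# usage p.py x y z yaw_deg : totals in shares; translation given for present yaw and for target yaw
s=r.read_state();p=s["ee_pos"];M=Ro.from_quat(s["eef_rot"]).as_matrix()
yaw=np.degrees(np.arctan2(M[1,1],M[0,1]))
x,y,z,t=map(float,sys.argv[1:5]);d=np.array([x,y,z])-p
def f(a):
    a=np.radians(a);Y=np.array([np.cos(a),np.sin(a)]);return np.round([d[:2]@[-Y[1],Y[0]]/.03,d[:2]@Y/.03,-d[2]/.03],2)
print("t",round(s["time"],2),"pos",p.round(4),"yaw",yaw.round(2),"tilt",M[:,2].round(4),"F",s["ft_force"].round(1),"w",round(s["width"],4),"g",round(s["grip_force"],1),"j7",s["joint_positions"][6].round(2))
print("now dx,dy,dz",f(yaw),"at target yaw",f(t),"az",round(((yaw-t+180)%360-180)/6,2))
E
python3 p.py .372 .3216 .2 65
python3 - <<'E'
from h import *
s=r.read_state();c=r.camera("wrist");print({k:v for k,v in c.items() if k!="color"});cv2.imwrite("pics/w0.png",c["color"][:,:,::-1])
E
```

```text
t 0.2 pos [0.2586 0.5687 0.2331] yaw 65.55 tilt [-3.e-04 -8.e-04 -1.e+00] F [ 0.7  0.3 -0.4] w 0.087 g 0.0 j7 -0.09
now dx,dy,dz [-6.85 -5.94  1.1 ] at target yaw [-6.91 -5.87  1.1 ] az 0.09
{'mtx': array([[322.50393425,   0.        , 278.90760694],
       [  0.        , 322.50393425, 207.59294183],
       [  0.        ,   0.        ,   1.        ]]), 'k1': -0.0229952155823767, 'hand_eye': array([[-2.72886604e-04, -9.67556001e-01, -2.52656507e-01,
         6.78963980e-02],
       [ 9.99999569e-01, -3.98209571e-05, -9.27573497e-04,
        -1.13293379e-03],
       [ 8.87418279e-04, -2.52656652e-01,  9.67555595e-01,
        -1.51192988e-01],
       [ 0.00000000e+00,  0.00000000e+00,  0.00000000e+00,
         1.00000000e+00]])}
```

```bash
python3 -m crank '[{"claw":-1,"dx":-0.86,"dy":-0.74,"dz":0.1},{"claw":-1,"dx":-0.86,"dy":-0.74,"dz":0.1},{"claw":-1,"dx":-0.86,"dy":-0.74,"dz":0.1},{"claw":-1,"dx":-0.86,"dy":-0.74,"dz":0.1},{"claw":-1,"dx":-0.86,"dy":-0.74,"dz":0.1},{"claw":-1,"dx":-0.86,"dy":-0.74,"dz":0.1},{"claw":-1,"dx":-0.86,"dy":-0.74,"dz":0.1},{"claw":-1,"dx":-0.86,"dy":-0.74,"dz":0.1}]' 20
python3 -m crank '[{"claw":-1},{"claw":-1}]'
python3 p.py .372 .3216 .2 65
cat >> h.py <<'E'
from scipy.spatial.transform import Rotation as Ro
def wrist():
    s=r.read_state();c=r.camera("wrist");H=np.eye(4);H[:3,:3]=Ro.from_quat(s["eef_rot"]).as_matrix();H[:3,3]=s["ee_pos"]
    W=np.linalg.inv(H@c["hand_eye"]);c["R"]=W[:3,:3];c["t"]=W[:3,3];return c
E
cat > w.py <<'E'
import sys
from h import *
k,n,x,y,a,name=sys.argv[1:7];n=int(n);x,y,a=map(float,(x,y,a))
c=wrist();f=fit([c],k,n,x,y,a);print("wrist fit",np.round(f,4))
im=cv2.resize(c["color"][:,:,::-1],None,fx=4,fy=4)
for m,col in((render(c,k,n,x,y,a),(0,0,255)),(render(c,k,n,*f[:3]),(255,255,0))):
    cv2.drawContours(im,cv2.findContours(m,0,1)[0],-1,col,3)
cv2.imwrite(f"pics/{name}.png",cv2.resize(im,(560,420),interpolation=3))
E
python3 w.py r 1 .3723 .3216 0 w1
```

```text
t 0.25 pos [0.2586 0.5688 0.2332] yaw 65.55 tilt [-2.e-04 -5.e-04 -1.e+00] F [-0.3  0.4 -0.2] w 0.0868 g 0.0 j7 -0.09
now dx,dy,dz [-6.85 -5.94  1.11] at target yaw [-6.91 -5.87  1.11] az 0.09
wrist fit [0.3604 0.3199 0.2754 0.4439]invalid input at $[0]: expected keys claw, dx, dy, dz, ax, ay, az
invalid input at $[0]: expected keys claw, dx, dy, dz, ax, ay, az
```

View pics/w1.png

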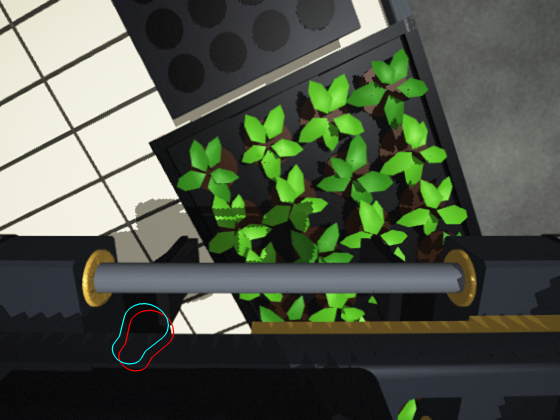

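```bash
python3 -m crank '[{"claw":-1,"dx":-0.86,"dy":-0.74,"dz":0.1,"ax":0,"ay":0,"az":0},{"claw":-1,"dx":-0.86,"dy":-0.74,"dz":0.1,"ax":0,"ay":0,"az":0},{"claw":-1,"dx":-0.86,"dy":-0.74,"dz":0.1,"ax":0,"ay":0,"az":0},{"claw":-1,"dx":-0.86,"dy":-0.74,"dz":0.1,"ax":0,"ay":0,"az":0},{"claw":-1,"dx":-0.86,"dy":-0.74,"dz":0.1,"ax":0,"ay":0,"az":0},{"claw":-1,"dx":-0.86,"dy":-0.74,"dz":0.1,"ax":0,"ay":0,"az":0},{"claw":-1,"dx":-0.86,"dy":-0.74,"dz":0.1,"ax":0,"ay":0,"az":0},{"claw":-1,"dx":-0.86,"dy":-0.74,"dz":0.1,"ax":0,"ay":0,"az":0}]' 20
python3 -m crank '[{"claw":-1,"dx":0,"dy":0,"dz":0,"ax":0,"ay":0,"az":0},{"claw":-1,"dx":0,"dy":0,"dz":0,"ax":0,"ay":0,"az":0}]'
python3 p.py .372 .3216 .054 65
python3 w.py r 1 .3723 .3216 0 w2
```

```text
time: 0.97
ee_pos: [0.3735, 0.3202, 0.2096]
eef_rot: [0.212, 0.977, 0.0, 0.0]
ft_force: [1.0, 0.7, 0.8]
width: 0.0869
grip_force: 0.0
time: 1.13
ee_pos: [0.374, 0.3202, 0.2097]
eef_rot: [0.214, 0.977, 0.0, 0.0]
ft_force: [-0.7, 1.5, 0.1]
width: 0.0873
grip_force: 0.0
t 1.13 pos [0.374  0.3202 0.2097] yaw 65.33 tilt [ 3.e-04  3.e-04 -1.e+00] F [-0.7  1.5  0.1] w 0.0873 g 0.0 j7 0.34
now dx,dy,dz [0.08 0.01 5.19] at target yaw [0.08 0.01 5.19] az 0.05
wrist fit [0.3733 0.3181 0.0762 0.0969]
```

View pics/w2.png

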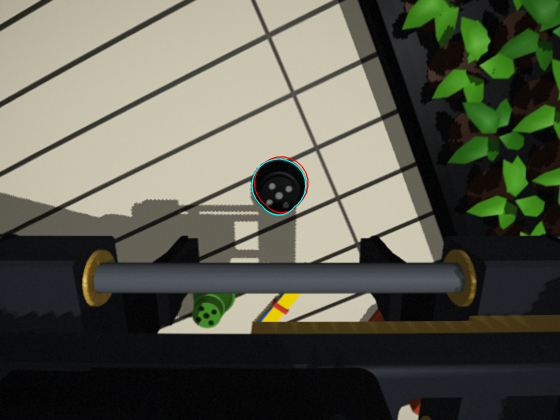

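```bash
python3 -m crank '[{"claw":-1,"dx":0,"dy":0,"dz":0.9,"ax":0,"ay":0,"az":0},{"claw":-1,"dx":0,"dy":0,"dz":0.9,"ax":0,"ay":0,"az":0},{"claw":-1,"dx":0,"dy":0,"dz":0.9,"ax":0,"ay":0,"az":0},{"claw":-1,"dx":0,"dy":0,"dz":0.9,"ax":0,"ay":0,"az":0},{"claw":-1,"dx":0,"dy":0,"dz":0.9,"ax":0,"ay":0,"az":0},{"claw":-1,"dx":0,"dy":0,"dz":0.69,"ax":0,"ay":0,"az":0},{"claw":-1,"dx":0,"dy":0,"dz":0,"ax":0,"ay":0,"az":0}]' 15
python3 p.py .3735 .3195 .054 65
python3 -m crank '[{"claw":1,"dx":0,"dy":0,"dz":0,"ax":0,"ay":0,"az":0},{"claw":1,"dx":0,"dy":0,"dz":0,"ax":0,"ay":0,"az":0},{"claw":1,"dx":0,"dy":0,"dz":0,"ax":0,"ay":0,"az":0},{"claw":1,"dx":0,"dy":0,"dz":0,"ax":0,"ay":0,"az":0},{"claw":1,"dx":0,"dy":0,"dz":0,"ax":0,"ay":0,"az":0},{"claw":1,"dx":0,"dy":0,"dz":0,"ax":0,"ay":0,"az":0}]' 15
```

```text
time: 1.77
ee_pos: [0.3703, 0.3213, 0.05]
eef_rot: [0.211, 0.978, -0.003, -0.002]
ft_force: [-1.7, -1.4, 0.7]
width: 0.0871
grip_force: 0.0
t 1.77 pos [0.3703 0.3213 0.05  ] yaw 65.69 tilt [-0.0047 -0.0044 -1.    ] F [-1.7 -1.4  0.7] w 0.0871 g 0.0 j7 0.36
now dx,dy,dz [-0.12 -0.01 -0.13] at target yaw [-0.12 -0.01 -0.13] az 0.11
time: 2.27
ee_pos: [0.3734, 0.3222, 0.0545]
eef_rot: [0.212, 0.977, 0.001, 0.0]
ft_force: [-0.6, 0.7, 0.3]
width: 0.0548
grip_force: 0.0
```

```bash
python3 -m crank '[{"claw":1,"dx":0,"dy":0,"dz":0,"ax":0,"ay":0,"az":0},{"claw":1,"dx":0,"dy":0,"dz":0,"ax":0,"ay":0,"az":0},{"claw":1,"dx":0,"dy":0,"dz":0,"ax":0,"ay":0,"az":0},{"claw":1,"dx":0,"dy":0,"dz":0,"ax":0,"ay":0,"az":0},{"claw":1,"dx":0,"dy":0,"dz":-0.3,"ax":0,"ay":0,"az":0},{"claw":1,"dx":0,"dy":0,"dz":-0.6,"ax":0,"ay":0,"az":0},{"claw":1,"dx":0,"dy":0,"dz":-1,"ax":0,"ay":0,"az":0},{"claw":1,"dx":0,"dy":0,"dz":-1,"ax":0,"ay":0,"az":0}]' 15
python3 -m crank '[{"claw":1,"dx":0,"dy":0,"dz":-1,"ax":0,"ay":0,"az":1},{"claw":1,"dx":0,"dy":0,"dz":-1,"ax":0,"ay":0,"az":1},{"claw":1,"dx":0,"dy":0,"dz":-1,"ax":0,"ay":0,"az":1},{"claw":1,"dx":0,"dy":0,"dz":-0.8,"ax":0,"ay":0,"az":1},{"claw":1,"dx":0,"dy":0,"dz":0,"ax":0,"ay":0,"az":1}]'
python3 p.py .5633 -.303 .25 35
```

```text
time: 2.93
ee_pos: [0.3726, 0.3213, 0.1419]
eef_rot: [0.212, 0.977, -0.001, -0.0]
ft_force: [1.2, 1.6, 0.2]
width: 0.0366
grip_force: 15.0
time: 3.35
ee_pos: [0.3744, 0.3231, 0.2608]
eef_rot: [0.46, 0.888, 0.004, 0.001]
ft_force: [0.4, 0.3, -0.9]
width: 0.0364
grip_force: 15.0
t 3.35 pos [0.3744 0.3231 0.2608] yaw 35.24 tilt [ 0.0053  0.006  -1.    ] F [ 0.4  0.3 -0.9] w 0.0364 g 15.0 j7 -0.19
now dx,dy,dz [-20.68  -6.9    0.36] at target yaw [-20.71  -6.81   0.36] az 0.04
```

```bash
python3 -m crank '[{"claw":1,"dx":-0.95,"dy":-0.29,"dz":0,"ax":0,"ay":0,"az":0},{"claw":1,"dx":-0.95,"dy":-0.29,"dz":0,"ax":0,"ay":0,"az":0},{"claw":1,"dx":-0.95,"dy":-0.29,"dz":0,"ax":0,"ay":0,"az":0},{"claw":1,"dx":-0.95,"dy":-0.29,"dz":0,"ax":0,"ay":0,"az":0},{"claw":1,"dx":-0.95,"dy":-0.29,"dz":0,"ax":0,"ay":0,"az":0},{"claw":1,"dx":-0.95,"dy":-0.29,"dz":0,"ax":0,"ay":0,"az":0},{"claw":1,"dx":-0.95,"dy":-0.29,"dz":0,"ax":0,"ay":0,"az":0},{"claw":1,"dx":-0.95,"dy":-0.29,"dz":0,"ax":0,"ay":0,"az":0}]'
python3 -m crank '[{"claw":1,"dx":-0.95,"dy":-0.29,"dz":0,"ax":0,"ay":0,"az":0},{"claw":1,"dx":-0.95,"dy":-0.29,"dz":0,"ax":0,"ay":0,"az":0},{"claw":1,"dx":-0.95,"dy":-0.29,"dz":0,"ax":0,"ay":0,"az":0},{"claw":1,"dx":-0.95,"dy":-0.29,"dz":0,"ax":0,"ay":0,"az":0},{"claw":1,"dx":-0.95,"dy":-0.29,"dz":0,"ax":0,"ay":0,"az":0},{"claw":1,"dx":-0.95,"dy":-0.29,"dz":0,"ax":0,"ay":0,"az":0},{"claw":1,"dx":-0.95,"dy":-0.29,"dz":0,"ax":0,"ay":0,"az":0},{"claw":1,"dx":-0.95,"dy":-0.29,"dz":0,"ax":0,"ay":0,"az":0}]'
python3 p.py .592 -.404 .25 35
```

```text
time: 4.02
ee_pos: [0.4491, 0.0943, 0.2556]
eef_rot: [0.458, 0.889, 0.0, 0.0]
ft_force: [0.0, -0.7, -0.4]
width: 0.0365
grip_force: 15.0
time: 4.68
ee_pos: [0.525, -0.1314, 0.2555]
eef_rot: [0.457, 0.889, 0.0, 0.0]
ft_force: [0.0, 0.4, -0.6]
width: 0.0364
grip_force: 15.0
t 4.68 pos [ 0.525  -0.1314  0.2555] yaw 35.57 tilt [ 6.e-04  5.e-04 -1.e+00] F [ 0.   0.4 -0.6] w 0.0364 g 15.0 j7 0.86
now dx,dy,dz [-8.69 -3.47  0.18] at target yaw [-8.72 -3.38  0.18] az 0.09
```

```bash
python3 -m crank '[{"claw":1,"dx":-0.95,"dy":-0.36,"dz":0,"ax":0,"ay":0,"az":0},{"claw":1,"dx":-0.95,"dy":-0.36,"dz":0,"ax":0,"ay":0,"az":0},{"claw":1,"dx":-0.95,"dy":-0.36,"dz":0,"ax":0,"ay":0,"az":0},{"claw":1,"dx":-0.95,"dy":-0.36,"dz":0,"ax":0,"ay":0,"az":0},{"claw":1,"dx":-0.95,"dy":-0.36,"dz":0,"ax":0,"ay":0,"az":0},{"claw":1,"dx":-0.95,"dy":-0.36,"dz":0,"ax":0,"ay":0,"az":0},{"claw":1,"dx":-0.95,"dy":-0.36,"dz":0,"ax":0,"ay":0,"az":0},{"claw":1,"dx":-0.95,"dy":-0.36,"dz":0,"ax":0,"ay":0,"az":0}]'
python3 -m crank '[{"claw":1,"dx":-0.9,"dy":-0.4,"dz":0,"ax":0,"ay":0,"az":0},{"claw":1,"dx":0,"dy":0,"dz":0,"ax":0,"ay":0,"az":0},{"claw":1,"dx":0,"dy":0,"dz":0,"ax":0,"ay":0,"az":0},{"claw":1,"dx":0,"dy":0,"dz":0,"ax":0,"ay":0,"az":0}]'
python3 p.py .5633 -.363 .22 35; python3 w.py r 5 .5633 -.363 0 w3
```

```text
time: 5.35
ee_pos: [0.5874, -0.3668, 0.2552]
eef_rot: [0.457, 0.889, 0.0, -0.0]
ft_force: [1.0, -0.5, -0.3]
width: 0.0362
grip_force: 15.0
time: 5.68
ee_pos: [0.5932, -0.3942, 0.255]
eef_rot: [0.457, 0.889, 0.0, -0.0]
ft_force: [0.1, 0.3, 0.5]
width: 0.0367
grip_force: 15.0
t 5.68 pos [ 0.5932 -0.3942  0.255 ] yaw 35.56 tilt [ 0.e+00  7.e-04 -1.e+00] F [0.1 0.3 0.5] w 0.0367 g 15.0 j7 1.36
now dx,dy,dz [ 1.43 -0.21  1.17] at target yaw [ 1.42 -0.22  1.17] az 0.09
wrist fit [ 0.5631 -0.367   0.0907  0.1563]
```

View pics/w3.png

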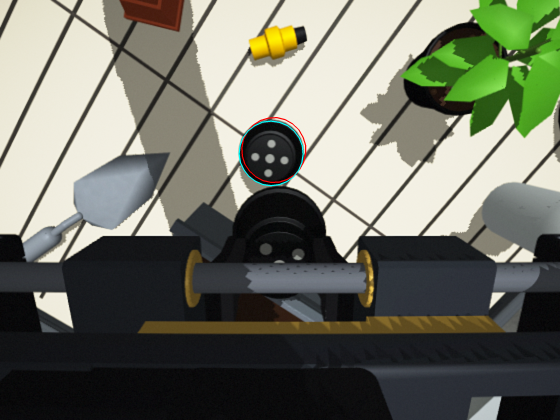

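```bash
python3 p.py .5625 -.366 .22 35.56; python3 -m crank '[{"claw":1,"dx":0.68,"dy":-0.14,"dz":0,"ax":0,"ay":0,"az":0},{"claw":1,"dx":0.68,"dy":-0.14,"dz":0,"ax":0,"ay":0,"az":0},{"claw":1,"dx":0,"dy":0,"dz":0.4,"ax":0,"ay":0,"az":0},{"claw":1,"dx":0,"dy":0,"dz":0.4,"ax":0,"ay":0,"az":0},{"claw":1,"dx":0,"dy":0,"dz":0,"ax":0,"ay":0,"az":0},{"claw":1,"dx":0,"dy":0,"dz":0,"ax":0,"ay":0,"az":0}]'
python3 p.py .5625 -.366 .174 35.56
python3 - <<'E'
from h import *
c=r.camera("side");im=cv2.resize(c["color"][:,:,::-1],None,fx=4,fy=4)
for a in((5,.5633,-.363,0),(1,.5633,-.363,r.read_state()["ee_pos"][2]-.054)):
    cv2.drawContours(im,cv2.findContours(render(c,"r",a[0],a[1],a[2],0,a[3]),0,1)[0],-1,(255,255,0),2)
cv2.imwrite("pics/s1.png",cv2.resize(im[880:1480,1100:1900],(560,420)))
E
```

```text
t 5.73 pos [ 0.5935 -0.3936  0.2552] yaw 35.62 tilt [ 5.e-04  9.e-04 -1.e+00] F [-0.3  0.8  0.1] w 0.0364 g 15.0 j7 1.36
now dx,dy,dz [ 1.35 -0.3   1.17] at target yaw [ 1.35 -0.31  1.17] az 0.01
time: 6.23
ee_pos: [0.5628, -0.3657, 0.2298]
eef_rot: [0.457, 0.889, 0.0, -0.001]
ft_force: [-0.3, -1.1, 0.1]
width: 0.0365
grip_force: 15.0
t 6.23 pos [ 0.5628 -0.3657  0.2298] yaw 35.6 tilt [-0.0014  0.0011 -1.    ] F [-0.3 -1.1  0.1] w 0.0365 g 15.0 j7 1.35
now dx,dy,dz [-0.   -0.01  1.86] at target yaw [-0.   -0.01  1.86] az 0.01
```

View pics/s1.png

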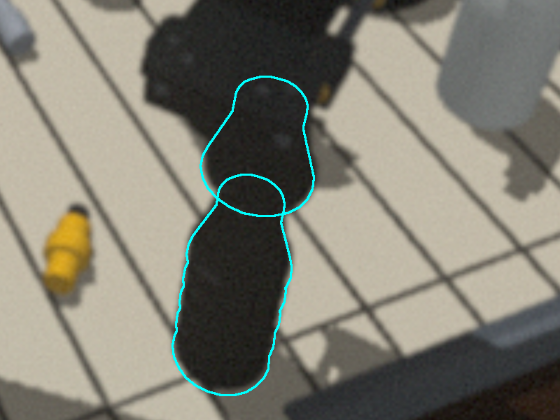

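```bash
python3 -m crank '[{"claw":1,"dx":0,"dy":0,"dz":0.3,"ax":0,"ay":0,"az":0},{"claw":1,"dx":0,"dy":0,"dz":0.3,"ax":0,"ay":0,"az":0},{"claw":1,"dx":0,"dy":0,"dz":0.3,"ax":0,"ay":0,"az":0},{"claw":1,"dx":0,"dy":0,"dz":0.3,"ax":0,"ay":0,"az":0},{"claw":1,"dx":0,"dy":0,"dz":0.3,"ax":0,"ay":0,"az":0},{"claw":1,"dx":0,"dy":0,"dz":0.2,"ax":0,"ay":0,"az":0},{"claw":1,"dx":0,"dy":0,"dz":0,"ax":0,"ay":0,"az":0}]'
python3 p.py .5625 -.366 .174 35.56; python3 -m crank '[{"claw":1,"dx":0,"dy":0,"dz":0.1,"ax":0,"ay":0,"az":0},{"claw":1,"dx":0,"dy":0,"dz":0.1,"ax":0,"ay":0,"az":0},{"claw":1,"dx":0,"dy":0,"dz":0,"ax":0,"ay":0,"az":0}]'
```

```text
time: 6.87
ee_pos: [0.562, -0.366, 0.1778]
eef_rot: [0.457, 0.889, 0.0, -0.001]
ft_force: [0.2, -0.7, -1.2]
width: 0.0363
grip_force: 15.0
t 6.87 pos [ 0.562  -0.366   0.1778] yaw 35.55 tilt [-0.0022  0.0012 -1.    ] F [ 0.2 -0.7 -1.2] w 0.0363 g 15.0 j7 1.36
now dx,dy,dz [-0.01  0.01  0.13] at target yaw [-0.01  0.01  0.13] az -0.0
time: 7.12
ee_pos: [0.5628, -0.3664, 0.1739]
eef_rot: [0.457, 0.889, 0.0, 0.0]
ft_force: [-0.6, 1.0, -0.9]
width: 0.0364
grip_force: 15.0
```

```bash
python3 -m crank '[{"claw":1,"dx":0,"dy":0,"dz":0.07,"ax":0,"ay":0,"az":0},{"claw":1,"dx":0,"dy":0,"dz":0,"ax":0,"ay":0,"az":0}]';python3 -m crank '[{"claw":1,"dx":0,"dy":0,"dz":0.07,"ax":0,"ay":0,"az":0},{"claw":1,"dx":0,"dy":0,"dz":0,"ax":0,"ay":0,"az":0}]'
```

```text
time: 7.28
ee_pos: [0.5635, -0.367, 0.1737]
eef_rot: [0.457, 0.889, 0.0, 0.002]
ft_force: [-0.4, 1.4, 9.1]
width: 0.0365
grip_force: 15.0
time: 7.45
ee_pos: [0.5638, -0.3675, 0.1727]
eef_rot: [0.457, 0.889, 0.0, 0.002]
ft_force: [-1.6, 1.9, 15.2]
width: 0.0367
grip_force: 15.0
```

```bash
python3 -m crank '[{"claw":1,"dx":0,"dy":0,"dz":-0.12,"ax":0,"ay":0,"az":0},{"claw":-1,"dx":0,"dy":0,"dz":0,"ax":0,"ay":0,"az":0},{"claw":-1,"dx":0,"dy":0,"dz":0,"ax":0,"ay":0,"az":0},{"claw":-1,"dx":0,"dy":0,"dz":0,"ax":0,"ay":0,"az":0},{"claw":-1,"dx":0,"dy":0,"dz":0,"ax":0,"ay":0,"az":0},{"claw":-1,"dx":0,"dy":0,"dz":-0.3,"ax":0,"ay":0,"az":0},{"claw":-1,"dx":0,"dy":0,"dz":-1,"ax":0,"ay":0,"az":0},{"claw":-1,"dx":0,"dy":0,"dz":-1,"ax":0,"ay":0,"az":0}]'
python3 p.py .4515 -.0246 .21 35.56
```

```text
time: 8.12
ee_pos: [0.5619, -0.366, 0.2423]
eef_rot: [0.458, 0.889, -0.0, -0.001]
ft_force: [1.4, -1.0, 0.8]
width: 0.0749
grip_force: 0.0
t 8.12 pos [ 0.5619 -0.366   0.2423] yaw 35.54 tilt [-0.0026  0.0011 -1.    ] F [ 1.4 -1.   0.8] w 0.0749 g 0.0 j7 1.34
now dx,dy,dz [11.4   3.62  1.08] at target yaw [11.4   3.62  1.08] az -0.0
```

```bash
python3 -m crank '[{"claw":-1,"dx":0.95,"dy":0.3,"dz":0,"ax":0,"ay":0,"az":0},{"claw":-1,"dx":0.95,"dy":0.3,"dz":0,"ax":0,"ay":0,"az":0},{"claw":-1,"dx":0.95,"dy":0.3,"dz":0,"ax":0,"ay":0,"az":0},{"claw":-1,"dx":0.95,"dy":0.3,"dz":0,"ax":0,"ay":0,"az":0},{"claw":-1,"dx":0.95,"dy":0.3,"dz":0,"ax":0,"ay":0,"az":0},{"claw":-1,"dx":0.95,"dy":0.3,"dz":0,"ax":0,"ay":0,"az":0},{"claw":-1,"dx":0.95,"dy":0.3,"dz":0.25,"ax":0,"ay":0,"az":0},{"claw":-1,"dx":0.95,"dy":0.3,"dz":0.25,"ax":0,"ay":0,"az":0}]'
python3 -m crank '[{"claw":-1,"dx":0.95,"dy":0.3,"dz":0.25,"ax":0,"ay":0,"az":0},{"claw":-1,"dx":0.95,"dy":0.3,"dz":0.25,"ax":0,"ay":0,"az":0},{"claw":-1,"dx":0.95,"dy":0.3,"dz":0,"ax":0,"ay":0,"az":0},{"claw":-1,"dx":0.95,"dy":0.3,"dz":0,"ax":0,"ay":0,"az":0},{"claw":-1,"dx":0,"dy":0,"dz":0,"ax":0,"ay":0,"az":0},{"claw":-1,"dx":0,"dy":0,"dz":0,"ax":0,"ay":0,"az":0}]'
python3 p.py .4515 -.0246 .054 35.56;python3 w.py r 1 .4515 -.0246 0 w4
```

```text
time: 8.78
ee_pos: [0.4883, -0.1381, 0.228]
eef_rot: [0.458, 0.889, 0.0, 0.001]
ft_force: [-0.0, 0.1, -0.1]
width: 0.0869
grip_force: 0.0
time: 9.28
ee_pos: [0.4515, -0.0243, 0.2129]
eef_rot: [0.456, 0.89, 0.0, 0.0]
ft_force: [-0.8, 0.4, -0.2]
width: 0.0869
grip_force: 0.0
t 9.28 pos [ 0.4515 -0.0243  0.2129] yaw 35.7 tilt [ 8.e-04  6.e-04 -1.e+00] F [-0.8  0.4 -0.2] w 0.0869 g 0.0 j7 0.55
now dx,dy,dz [-0.01 -0.01  5.3 ] at target yaw [-0.01 -0.01  5.3 ] az 0.02
wrist fit [ 0.4507 -0.0246  0.0398  0.1473]
```

```bash
python3 -m crank '[{"claw":-1,"dx":0,"dy":0,"dz":0.95,"ax":0,"ay":0,"az":0},{"claw":-1,"dx":0,"dy":0,"dz":0.95,"ax":0,"ay":0,"az":0},{"claw":-1,"dx":0,"dy":0,"dz":0.95,"ax":0,"ay":0,"az":0},{"claw":-1,"dx":0,"dy":0,"dz":0.95,"ax":0,"ay":0,"az":0},{"claw":-1,"dx":0,"dy":0,"dz":0.9,"ax":0,"ay":0,"az":0},{"claw":-1,"dx":0,"dy":0,"dz":0.6,"ax":0,"ay":0,"az":0},{"claw":0,"dx":0,"dy":0,"dz":0,"ax":0,"ay":0,"az":0},{"claw":1,"dx":0,"dy":0,"dz":0,"ax":0,"ay":0,"az":0}]'
python3 -m crank '[{"claw":1,"dx":0,"dy":0,"dz":0,"ax":0,"ay":0,"az":0},{"claw":1,"dx":0,"dy":0,"dz":0,"ax":0,"ay":0,"az":0},{"claw":1,"dx":0,"dy":0,"dz":0,"ax":0,"ay":0,"az":0},{"claw":1,"dx":0,"dy":0,"dz":0,"ax":0,"ay":0,"az":0},{"claw":1,"dx":0,"dy":0,"dz":0,"ax":0,"ay":0,"az":0},{"claw":1,"dx":0,"dy":0,"dz":0,"ax":0,"ay":0,"az":0},{"claw":1,"dx":0,"dy":0,"dz":0,"ax":0,"ay":0,"az":0},{"claw":1,"dx":0,"dy":0,"dz":0,"ax":0,"ay":0,"az":0}]'
python3 p.py .592 -.404 .27 35.56
```

```text
time: 10.0
ee_pos: [0.4515, -0.0268, 0.0533]
eef_rot: [0.458, 0.889, -0.001, -0.0]
ft_force: [-0.0, 0.8, 0.5]
width: 0.0801
grip_force: 0.0
time: 10.67
ee_pos: [0.4517, -0.0253, 0.0534]
eef_rot: [0.457, 0.889, 0.0, 0.0]
ft_force: [-0.4, 0.5, 2.2]
width: 0.0365
grip_force: 15.0
t 10.67 pos [ 0.4517 -0.0253  0.0534] yaw 35.55 tilt [ 3.e-04  2.e-04 -1.e+00] F [-0.4  0.5  2.2] w 0.0365 g 15.0 j7 0.67
now dx,dy,dz [-12.99  -3.54  -7.22] at target yaw [-12.99  -3.54  -7.22] az -0.0
```

```bash
python3 -m crank '[{"claw":1,"dx":0,"dy":0,"dz":-0.7,"ax":0,"ay":0,"az":0},{"claw":1,"dx":0,"dy":0,"dz":-1,"ax":0,"ay":0,"az":0},{"claw":1,"dx":0,"dy":0,"dz":-1,"ax":0,"ay":0,"az":0},{"claw":1,"dx":0,"dy":0,"dz":-1,"ax":0,"ay":0,"az":0},{"claw":1,"dx":0,"dy":0,"dz":-1,"ax":0,"ay":0,"az":0},{"claw":1,"dx":0,"dy":0,"dz":-1,"ax":0,"ay":0,"az":0},{"claw":1,"dx":0,"dy":0,"dz":-1,"ax":0,"ay":0,"az":0},{"claw":1,"dx":0,"dy":0,"dz":-0.8,"ax":0,"ay":0,"az":0}]'
python3 -m crank '[{"claw":1,"dx":-0.93,"dy":-0.25,"dz":0,"ax":0,"ay":0,"az":0},{"claw":1,"dx":-0.93,"dy":-0.25,"dz":0,"ax":0,"ay":0,"az":0},{"claw":1,"dx":-0.93,"dy":-0.25,"dz":0,"ax":0,"ay":0,"az":0},{"claw":1,"dx":-0.93,"dy":-0.25,"dz":0,"ax":0,"ay":0,"az":0},{"claw":1,"dx":-0.93,"dy":-0.25,"dz":0,"ax":0,"ay":0,"az":0},{"claw":1,"dx":-0.93,"dy":-0.25,"dz":0,"ax":0,"ay":0,"az":0},{"claw":1,"dx":-0.93,"dy":-0.25,"dz":0,"ax":0,"ay":0,"az":0}]'
python3 -m crank '[{"claw":1,"dx":-0.93,"dy":-0.25,"dz":0,"ax":0,"ay":0,"az":0},{"claw":1,"dx":-0.93,"dy":-0.25,"dz":0,"ax":0,"ay":0,"az":0},{"claw":1,"dx":-0.93,"dy":-0.25,"dz":0,"ax":0,"ay":0,"az":0},{"claw":1,"dx":-0.93,"dy":-0.25,"dz":0,"ax":0,"ay":0,"az":0},{"claw":1,"dx":-0.93,"dy":-0.25,"dz":0,"ax":0,"ay":0,"az":0},{"claw":1,"dx":-0.93,"dy":-0.25,"dz":0,"ax":0,"ay":0,"az":0},{"claw":1,"dx":-0.93,"dy":-0.25,"dz":0,"ax":0,"ay":0,"az":0}]'
python3 -m crank '[{"claw":1,"dx":0,"dy":0,"dz":0,"ax":0,"ay":0,"az":0},{"claw":1,"dx":0,"dy":0,"dz":0,"ax":0,"ay":0,"az":0},{"claw":1,"dx":0,"dy":0,"dz":0,"ax":0,"ay":0,"az":0}]'
python3 p.py .5625 -.366 .25 35.56;python3 w.py r 6 .5625 -.367 0 w5
```

```text
time: 11.33
ee_pos: [0.4517, -0.0256, 0.2805]
eef_rot: [0.458, 0.889, 0.001, 0.001]
ft_force: [1.1, -0.3, -0.8]
width: 0.0365
grip_force: 15.0
time: 11.92
ee_pos: [0.5227, -0.216, 0.2781]
eef_rot: [0.457, 0.889, 0.0, -0.0]
ft_force: [0.0, 0.6, -0.3]
width: 0.0364
grip_force: 15.0
time: 12.5
ee_pos: [0.5937, -0.4053, 0.2774]
eef_rot: [0.457, 0.889, 0.0, -0.001]
ft_force: [0.5, -0.4, -0.2]
width: 0.0363
grip_force: 15.0
time: 12.75
ee_pos: [0.5932, -0.4038, 0.2778]
eef_rot: [0.457, 0.889, 0.0, -0.0]
ft_force: [-0.7, 0.4, -1.3]
width: 0.0364
grip_force: 15.0
t 12.75 pos [ 0.5932 -0.4038  0.2778] yaw 35.55 tilt [-6.e-04  6.e-04 -1.e+00] F [-0.7  0.4 -1.3] w 0.0364 g 15.0 j7 1.39
now dx,dy,dz [ 1.62 -0.1   0.93] at target yaw [ 1.62 -0.1   0.93] az -0.0
wrist fit [ 0.5635 -0.3688  0.2109  0.1942]
```

View pics/w5.png

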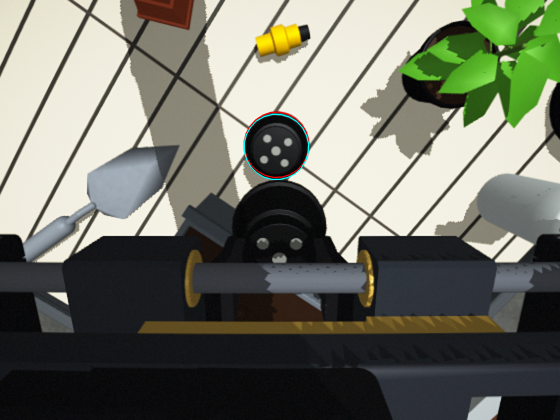

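```bash
python3 -m crank '[{"claw":1,"dx":0.79,"dy":-0.05,"dz":0,"ax":0,"ay":0,"az":0},{"claw":1,"dx":0.79,"dy":-0.05,"dz":0,"ax":0,"ay":0,"az":0},{"claw":1,"dx":0,"dy":0,"dz":0.2,"ax":0,"ay":0,"az":0},{"claw":1,"dx":0,"dy":0,"dz":0.4,"ax":0,"ay":0,"az":0},{"claw":1,"dx":0,"dy":0,"dz":0.4,"ax":0,"ay":0,"az":0},{"claw":1,"dx":0,"dy":0,"dz":0,"ax":0,"ay":0,"az":0},{"claw":1,"dx":0,"dy":0,"dz":0,"ax":0,"ay":0,"az":0}]'
python3 p.py .563 -.3672 .198 35.56
python3 -m crank '[{"claw":1,"dx":0,"dy":0,"dz":0.3,"ax":0,"ay":0,"az":0},{"claw":1,"dx":0,"dy":0,"dz":0.3,"ax":0,"ay":0,"az":0},{"claw":1,"dx":0,"dy":0,"dz":0.3,"ax":0,"ay":0,"az":0},{"claw":1,"dx":0,"dy":0,"dz":0.3,"ax":0,"ay":0,"az":0},{"claw":1,"dx":0,"dy":0,"dz":0.2,"ax":0,"ay":0,"az":0},{"claw":1,"dx":0,"dy":0,"dz":0,"ax":0,"ay":0,"az":0}]'
```

```text
time: 13.38
ee_pos: [0.5631, -0.3671, 0.2469]
eef_rot: [0.457, 0.889, -0.0, -0.001]
ft_force: [0.1, 0.1, -0.5]
width: 0.0366
grip_force: 15.0
t 13.38 pos [ 0.5631 -0.3671  0.2469] yaw 35.55 tilt [-1.9e-03  9.0e-04 -1.0e+00] F [ 0.1  0.1 -0.5] w 0.0366 g 15.0 j7 1.37
now dx,dy,dz [ 0.   -0.    1.63] at target yaw [ 0.   -0.    1.63] az -0.0
time: 13.88
ee_pos: [0.5627, -0.367, 0.2042]
eef_rot: [0.458, 0.889, 0.0, -0.001]
ft_force: [-0.3, 0.6, -0.7]
width: 0.0362
grip_force: 15.0
```

```bash
python3 -m crank '[{"claw":1,"dx":0,"dy":0,"dz":0.1,"ax":0,"ay":0,"az":0},{"claw":1,"dx":0,"dy":0,"dz":0.1,"ax":0,"ay":0,"az":0},{"claw":1,"dx":0,"dy":0,"dz":0.07,"ax":0,"ay":0,"az":0},{"claw":1,"dx":0,"dy":0,"dz":0,"ax":0,"ay":0,"az":0}]';python3 -m crank '[{"claw":1,"dx":0,"dy":0,"dz":0.07,"ax":0,"ay":0,"az":0},{"claw":1,"dx":0,"dy":0,"dz":0,"ax":0,"ay":0,"az":0}]'
```

```text
time: 14.22
ee_pos: [0.5633, -0.3674, 0.1979]
eef_rot: [0.457, 0.889, 0.0, -0.0]
ft_force: [0.6, -0.5, 0.6]
width: 0.0362
grip_force: 15.0
time: 14.38
ee_pos: [0.5637, -0.3679, 0.1972]
eef_rot: [0.458, 0.889, -0.0, 0.001]
ft_force: [-2.2, 0.7, 5.1]
width: 0.0361
grip_force: 15.0
```

```bash
python3 -m crank '[{"claw":1,"dx":0,"dy":0,"dz":-0.07,"ax":0,"ay":0,"az":0},{"claw":-1,"dx":0,"dy":0,"dz":0,"ax":0,"ay":0,"az":0},{"claw":-1,"dx":0,"dy":0,"dz":0,"ax":0,"ay":0,"az":0},{"claw":-1,"dx":0,"dy":0,"dz":0,"ax":0,"ay":0,"az":0},{"claw":-1,"dx":0,"dy":0,"dz":0,"ax":0,"ay":0,"az":0},{"claw":-1,"dx":0,"dy":0,"dz":-0.3,"ax":0,"ay":0,"az":0},{"claw":-1,"dx":0,"dy":0,"dz":-1,"ax":0,"ay":0,"az":1},{"claw":-1,"dx":0,"dy":0,"dz":-1,"ax":0,"ay":0,"az":1}]'
python3 p.py .3608 -.3065 .21 23.5
```

```text
time: 15.05
ee_pos: [0.5627, -0.367, 0.2675]
eef_rot: [0.55, 0.835, 0.0, -0.001]
ft_force: [0.8, -0.3, -0.0]
width: 0.075
grip_force: 0.0
t 15.05 pos [ 0.5627 -0.367   0.2675] yaw 23.28 tilt [-0.002   0.0013 -1.    ] F [ 0.8 -0.3 -0. ] w 0.075 g 0.0 j7 1.16
now dx,dy,dz [ 4.51 -5.38  1.92] at target yaw [ 4.53 -5.37  1.92] az -0.04
```

```bash
python3 -m crank '[{"claw":-1,"dx":0.65,"dy":-0.77,"dz":0,"ax":0,"ay":0,"az":0},{"claw":-1,"dx":0.65,"dy":-0.77,"dz":0,"ax":0,"ay":0,"az":0},{"claw":-1,"dx":0.65,"dy":-0.77,"dz":0,"ax":0,"ay":0,"az":0},{"claw":-1,"dx":0.65,"dy":-0.77,"dz":0.4,"ax":0,"ay":0,"az":0},{"claw":-1,"dx":0.65,"dy":-0.77,"dz":0.5,"ax":0,"ay":0,"az":0},{"claw":-1,"dx":0.65,"dy":-0.77,"dz":0.5,"ax":0,"ay":0,"az":0},{"claw":-1,"dx":0.65,"dy":-0.77,"dz":0.5,"ax":0,"ay":0,"az":0}]'
python3 -m crank '[{"claw":-1,"dx":0,"dy":0,"dz":0,"ax":0,"ay":0,"az":0},{"claw":-1,"dx":0,"dy":0,"dz":0,"ax":0,"ay":0,"az":0},{"claw":-1,"dx":0,"dy":0,"dz":0,"ax":0,"ay":0,"az":0}]'
python3 p.py .3608 -.3065 .054 23.5;python3 w.py s 1 .3608 -.3065 .41 w6
```

```text
time: 15.63
ee_pos: [0.3593, -0.3066, 0.2097]
eef_rot: [0.548, 0.837, 0.0, 0.0]
ft_force: [-0.8, -0.1, 0.5]
width: 0.0868
grip_force: 0.0
time: 15.88
ee_pos: [0.3614, -0.3072, 0.2112]
eef_rot: [0.548, 0.837, 0.001, 0.001]
ft_force: [0.7, -0.3, -0.2]
width: 0.0871
grip_force: 0.0
t 15.88 pos [ 0.3614 -0.3072  0.2112] yaw 23.55 tilt [ 0.0023 -0.     -1.    ] F [ 0.7 -0.3 -0.2] w 0.0871 g 0.0 j7 1.01
now dx,dy,dz [ 0.03 -0.01  5.24] at target yaw [ 0.03 -0.01  5.24] az 0.01
wrist fit [ 0.3604 -0.3067  0.3901  0.0214]
```

```bash
python3 -m crank '[{"claw":-1,"dx":0,"dy":-0.03,"dz":0.9,"ax":0,"ay":0,"az":0.2},{"claw":-1,"dx":0,"dy":0,"dz":0.95,"ax":0,"ay":0,"az":0},{"claw":-1,"dx":0,"dy":0,"dz":0.95,"ax":0,"ay":0,"az":0},{"claw":-1,"dx":0,"dy":0,"dz":0.95,"ax":0,"ay":0,"az":0},{"claw":-1,"dx":0,"dy":0,"dz":0.9,"ax":0,"ay":0,"az":0},{"claw":-1,"dx":0,"dy":0,"dz":0.59,"ax":0,"ay":0,"az":0},{"claw":0,"dx":0,"dy":0,"dz":0,"ax":0,"ay":0,"az":0},{"claw":1,"dx":0,"dy":0,"dz":0,"ax":0,"ay":0,"az":0}]'
python3 -m crank '[{"claw":1,"dx":0,"dy":0,"dz":0,"ax":0,"ay":0,"az":0},{"claw":1,"dx":0,"dy":0,"dz":0,"ax":0,"ay":0,"az":0},{"claw":1,"dx":0,"dy":0,"dz":0,"ax":0,"ay":0,"az":0},{"claw":1,"dx":0,"dy":0,"dz":0,"ax":0,"ay":0,"az":0},{"claw":1,"dx":0,"dy":0,"dz":0,"ax":0,"ay":0,"az":0},{"claw":1,"dx":0,"dy":0,"dz":0,"ax":0,"ay":0,"az":0},{"claw":1,"dx":0,"dy":0,"dz":0,"ax":0,"ay":0,"az":0},{"claw":1,"dx":0,"dy":0,"dz":0,"ax":0,"ay":0,"az":0}]'
python3 p.py .61 .35 .25 35.75
```

```text
time: 16.6
ee_pos: [0.3598, -0.3081, 0.0529]
eef_rot: [0.557, 0.831, -0.001, -0.001]
ft_force: [-0.1, 0.5, 0.6]
width: 0.08
grip_force: 0.0
time: 17.27
ee_pos: [0.3599, -0.3072, 0.0531]
eef_rot: [0.557, 0.831, 0.0, 0.0]
ft_force: [-0.9, 0.5, 3.2]
width: 0.0365
grip_force: 15.0
t 17.27 pos [ 0.3599 -0.3072  0.0531] yaw 22.35 tilt [ 5.e-04  2.e-04 -1.e+00] F [-0.9  0.5  3.2] w 0.0365 g 15.0 j7 1.24
now dx,dy,dz [17.09 16.04 -6.56] at target yaw [12.91 19.57 -6.56] az -2.23
```

```bash
python3 -m crank '[{"claw":1,"dx":0,"dy":0,"dz":-0.7,"ax":0,"ay":0,"az":0},{"claw":1,"dx":0,"dy":0,"dz":-1,"ax":0,"ay":0,"az":0},{"claw":1,"dx":0,"dy":0,"dz":-1,"ax":0,"ay":0,"az":0},{"claw":1,"dx":0,"dy":0,"dz":-1,"ax":0,"ay":0,"az":-0.75},{"claw":1,"dx":0,"dy":0,"dz":-1,"ax":0,"ay":0,"az":-0.75},{"claw":1,"dx":0,"dy":0,"dz":-1,"ax":0,"ay":0,"az":-0.73},{"claw":1,"dx":0,"dy":0,"dz":-1,"ax":0,"ay":0,"az":0},{"claw":1,"dx":0,"dy":0,"dz":-0.3,"ax":0,"ay":0,"az":0}]'
python3 p.py .627 .338 .26 35.75
```

```text
time: 17.93
ee_pos: [0.3606, -0.3082, 0.2668]
eef_rot: [0.456, 0.89, 0.001, 0.002]
ft_force: [0.1, 0.7, -0.2]
width: 0.0367
grip_force: 15.0
t 17.93 pos [ 0.3606 -0.3082  0.2668] yaw 35.72 tilt [ 0.0051 -0.0011 -1.    ] F [ 0.1  0.7 -0.2] w 0.0367 g 15.0 j7 1.17
now dx,dy,dz [12.31 19.78  0.23] at target yaw [12.29 19.79  0.23] az -0.01
```

```bash
python3 -m crank '[{"claw":1,"dx":0.51,"dy":0.82,"dz":0,"ax":0,"ay":0,"az":0},{"claw":1,"dx":0.51,"dy":0.82,"dz":0,"ax":0,"ay":0,"az":0},{"claw":1,"dx":0.51,"dy":0.82,"dz":0,"ax":0,"ay":0,"az":0},{"claw":1,"dx":0.51,"dy":0.82,"dz":0,"ax":0,"ay":0,"az":0},{"claw":1,"dx":0.51,"dy":0.82,"dz":0,"ax":0,"ay":0,"az":0},{"claw":1,"dx":0.51,"dy":0.82,"dz":0,"ax":0,"ay":0,"az":0},{"claw":1,"dx":0.51,"dy":0.82,"dz":0,"ax":0,"ay":0,"az":0},{"claw":1,"dx":0.51,"dy":0.82,"dz":0,"ax":0,"ay":0,"az":0}]'
python3 -m crank '[{"claw":1,"dx":0.51,"dy":0.82,"dz":0,"ax":0,"ay":0,"az":0},{"claw":1,"dx":0.51,"dy":0.82,"dz":0,"ax":0,"ay":0,"az":0},{"claw":1,"dx":0.51,"dy":0.82,"dz":0,"ax":0,"ay":0,"az":0},{"claw":1,"dx":0.51,"dy":0.82,"dz":0,"ax":0,"ay":0,"az":0},{"claw":1,"dx":0.51,"dy":0.82,"dz":0,"ax":0,"ay":0,"az":0},{"claw":1,"dx":0.51,"dy":0.82,"dz":0,"ax":0,"ay":0,"az":0},{"claw":1,"dx":0.51,"dy":0.82,"dz":0,"ax":0,"ay":0,"az":0},{"claw":1,"dx":0.51,"dy":0.82,"dz":0,"ax":0,"ay":0,"az":0}]'
python3 -m crank '[{"claw":1,"dx":0.51,"dy":0.82,"dz":0,"ax":0,"ay":0,"az":0},{"claw":1,"dx":0.51,"dy":0.82,"dz":0,"ax":0,"ay":0,"az":0},{"claw":1,"dx":0.51,"dy":0.82,"dz":0,"ax":0,"ay":0,"az":0},{"claw":1,"dx":0.51,"dy":0.82,"dz":0,"ax":0,"ay":0,"az":0},{"claw":1,"dx":0.51,"dy":0.82,"dz":0,"ax":0,"ay":0,"az":0},{"claw":1,"dx":0.51,"dy":0.82,"dz":0,"ax":0,"ay":0,"az":0},{"claw":1,"dx":0.51,"dy":0.82,"dz":0,"ax":0,"ay":0,"az":0},{"claw":1,"dx":0.51,"dy":0.82,"dz":0,"ax":0,"ay":0,"az":0}]'
python3 -m crank '[{"claw":1,"dx":0,"dy":0,"dz":0,"ax":0,"ay":0,"az":0},{"claw":1,"dx":0,"dy":0,"dz":0,"ax":0,"ay":0,"az":0},{"claw":1,"dx":0,"dy":0,"dz":0,"ax":0,"ay":0,"az":0}]'
python3 p.py .5976 .379 .22 35.75;python3 w.py s 4 .5976 .379 .624 w7
```

```text
time: 18.6
ee_pos: [0.4481, -0.0916, 0.2625]
eef_rot: [0.456, 0.89, 0.0, -0.0]
ft_force: [1.1, -0.4, -0.6]
width: 0.0368
grip_force: 15.0
time: 19.27
ee_pos: [0.5365, 0.1226, 0.2622]
eef_rot: [0.456, 0.89, -0.0, -0.0]
ft_force: [-0.5, -0.3, -0.6]
width: 0.0369
grip_force: 15.0
time: 19.93
ee_pos: [0.6248, 0.3368, 0.2619]
eef_rot: [0.456, 0.89, -0.0, -0.0]
ft_force: [0.3, -0.1, 0.4]
width: 0.0367
grip_force: 15.0
time: 20.18
ee_pos: [0.6246, 0.3348, 0.2621]
eef_rot: [0.456, 0.89, -0.001, -0.0]
ft_force: [0.3, -0.1, 0.7]
width: 0.0368
grip_force: 15.0
t 20.18 pos [0.6246 0.3348 0.2621] yaw 35.68 tilt [-8.0e-04 -1.3e-03 -1.0e+00] F [ 0.3 -0.1  0.7] w 0.0368 g 15.0 j7 0.17
now dx,dy,dz [1.72 0.13 1.4 ] at target yaw [1.72 0.13 1.4 ] az -0.01
wrist fit [0.5977 0.376  0.5899 0.0122]
```

View pics/w7.png

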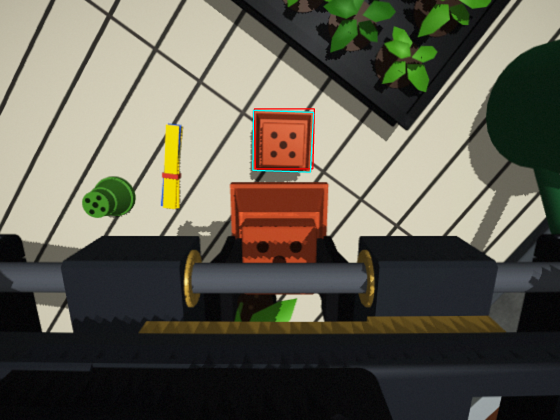

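```bash
python3 -m crank '[{"claw":1,"dx":0,"dy":0,"dz":0,"ax":0,"ay":0,"az":0.31},{"claw":1,"dx":0.81,"dy":0,"dz":0,"ax":0,"ay":0,"az":0},{"claw":1,"dx":0.82,"dy":0.01,"dz":0,"ax":0,"ay":0,"az":0},{"claw":1,"dx":0,"dy":0,"dz":0.5,"ax":0,"ay":0,"az":0},{"claw":1,"dx":0,"dy":0,"dz":0.7,"ax":0,"ay":0,"az":0},{"claw":1,"dx":0,"dy":0,"dz":0.5,"ax":0,"ay":0,"az":0},{"claw":1,"dx":0,"dy":0,"dz":0.2,"ax":0,"ay":0,"az":0},{"claw":1,"dx":0,"dy":0,"dz":0,"ax":0,"ay":0,"az":0}]'
python3 p.py .5977 .3758 .15 33.8
python3 -m crank '[{"claw":1,"dx":0,"dy":0,"dz":0.3,"ax":0,"ay":0,"az":0},{"claw":1,"dx":0,"dy":0,"dz":0.3,"ax":0,"ay":0,"az":0},{"claw":1,"dx":0,"dy":0,"dz":0.3,"ax":0,"ay":0,"az":0},{"claw":1,"dx":0,"dy":0,"dz":0.3,"ax":0,"ay":0,"az":0},{"claw":1,"dx":0,"dy":0,"dz":0.2,"ax":0,"ay":0,"az":0},{"claw":1,"dx":0,"dy":0,"dz":0,"ax":0,"ay":0,"az":0}]'
```

```text
time: 20.9
ee_pos: [0.5971, 0.375, 0.2048]
eef_rot: [0.471, 0.882, -0.001, -0.0]
ft_force: [0.3, -0.1, -0.2]
width: 0.0373
grip_force: 15.0
t 20.9 pos [0.5971 0.375  0.2048] yaw 33.79 tilt [-0.0018 -0.0013 -1.    ] F [ 0.3 -0.1 -0.2] w 0.0373 g 15.0 j7 0.07
now dx,dy,dz [0.01 0.03 1.83] at target yaw [0.01 0.03 1.83] az -0.0
time: 21.4
ee_pos: [0.5968, 0.376, 0.1619]
eef_rot: [0.471, 0.882, -0.001, -0.001]
ft_force: [-0.2, -0.1, -0.7]
width: 0.0374
grip_force: 15.0
```

```bash
python3 -m crank '[{"claw":1,"dx":0,"dy":0.01,"dz":0.15,"ax":0,"ay":0,"az":0},{"claw":1,"dx":0,"dy":0.01,"dz":0.15,"ax":0,"ay":0,"az":0},{"claw":1,"dx":0,"dy":0,"dz":0.07,"ax":0,"ay":0,"az":0},{"claw":1,"dx":0,"dy":0,"dz":0,"ax":0,"ay":0,"az":0}]';python3 -m crank '[{"claw":1,"dx":0,"dy":0,"dz":0.07,"ax":0,"ay":0,"az":0},{"claw":1,"dx":0,"dy":0,"dz":0,"ax":0,"ay":0,"az":0}]'
```

```text
time: 21.73
ee_pos: [0.5979, 0.3766, 0.1523]
eef_rot: [0.47, 0.882, -0.0, -0.0]
ft_force: [0.6, -0.7, -0.4]
width: 0.0369
grip_force: 15.0
time: 21.9
ee_pos: [0.598, 0.3767, 0.1506]
eef_rot: [0.471, 0.882, 0.0, -0.0]
ft_force: [0.2, -0.5, 0.0]
width: 0.0368
grip_force: 15.0
```

```bash
python3 -m crank '[{"claw":1,"dx":0,"dy":0,"dz":0.07,"ax":0,"ay":0,"az":0},{"claw":1,"dx":0,"dy":0,"dz":0,"ax":0,"ay":0,"az":0}]';python3 -m crank '[{"claw":1,"dx":0,"dy":0,"dz":0.05,"ax":0,"ay":0,"az":0},{"claw":1,"dx":0,"dy":0,"dz":0,"ax":0,"ay":0,"az":0}]'
```

```text
time: 22.07
ee_pos: [0.5983, 0.3768, 0.1491]
eef_rot: [0.471, 0.882, 0.0, 0.0]
ft_force: [0.2, 0.3, 2.9]
width: 0.0367
grip_force: 15.0
time: 22.23
ee_pos: [0.5986, 0.377, 0.1491]
eef_rot: [0.471, 0.882, 0.001, 0.0]
ft_force: [-2.0, -1.2, 10.0]
width: 0.0371
grip_force: 15.0
```

```bash
python3 -m crank '[{"claw":1,"dx":0,"dy":0,"dz":-0.1,"ax":0,"ay":0,"az":0},{"claw":-1,"dx":0,"dy":0,"dz":0,"ax":0,"ay":0,"az":0},{"claw":-1,"dx":0,"dy":0,"dz":0,"ax":0,"ay":0,"az":0},{"claw":-1,"dx":0,"dy":0,"dz":0,"ax":0,"ay":0,"az":0},{"claw":-1,"dx":0,"dy":0,"dz":0,"ax":0,"ay":0,"az":0},{"claw":-1,"dx":0,"dy":0,"dz":-0.3,"ax":0,"ay":0,"az":0},{"claw":-1,"dx":0,"dy":0,"dz":-1,"ax":0,"ay":0,"az":0},{"claw":-1,"dx":0,"dy":0,"dz":-1,"ax":0,"ay":0,"az":0.5}]'
python3 -m crank '[{"claw":-1,"dx":0,"dy":0,"dz":-0.6,"ax":0,"ay":0,"az":1},{"claw":-1,"dx":0,"dy":0,"dz":0,"ax":0,"ay":0,"az":1},{"claw":-1,"dx":0,"dy":0,"dz":0,"ax":0,"ay":0,"az":1},{"claw":-1,"dx":0,"dy":0,"dz":0,"ax":0,"ay":0,"az":1},{"claw":-1,"dx":0,"dy":0,"dz":0,"ax":0,"ay":0,"az":1},{"claw":-1,"dx":0,"dy":0,"dz":0,"ax":0,"ay":0,"az":1}]'
python3 p.py .446 -.1525 .21 -5.5
```

```text
time: 22.9
ee_pos: [0.5973, 0.3762, 0.2191]
eef_rot: [0.493, 0.87, -0.001, -0.001]
ft_force: [-0.0, 0.9, 0.5]
width: 0.0756
grip_force: 0.0
time: 23.4
ee_pos: [0.598, 0.3767, 0.2378]
eef_rot: [0.74, 0.673, 0.0, -0.0]
ft_force: [-0.4, 0.1, -0.7]
width: 0.0869
grip_force: 0.0
t 23.4 pos [0.598  0.3767 0.2378] yaw -5.42 tilt [ 3.e-04  3.e-04 -1.e+00] F [-0.4  0.1 -0.7] w 0.0869 g 0.0 j7 -0.57
now dx,dy,dz [-18.04  -3.38   0.93] at target yaw [-18.05  -3.35   0.93] az 0.01
```

```bash
python3 -m crank '[{"claw":-1,"dx":-0.95,"dy":-0.18,"dz":0,"ax":0,"ay":0,"az":0},{"claw":-1,"dx":-0.95,"dy":-0.18,"dz":0,"ax":0,"ay":0,"az":0},{"claw":-1,"dx":-0.95,"dy":-0.18,"dz":0,"ax":0,"ay":0,"az":0},{"claw":-1,"dx":-0.95,"dy":-0.18,"dz":0,"ax":0,"ay":0,"az":0},{"claw":-1,"dx":-0.95,"dy":-0.18,"dz":0,"ax":0,"ay":0,"az":0},{"claw":-1,"dx":-0.95,"dy":-0.18,"dz":0,"ax":0,"ay":0,"az":0},{"claw":-1,"dx":-0.95,"dy":-0.18,"dz":0,"ax":0,"ay":0,"az":0},{"claw":-1,"dx":-0.95,"dy":-0.18,"dz":0,"ax":0,"ay":0,"az":0}]'
python3 -m crank '[{"claw":-1,"dx":-0.95,"dy":-0.18,"dz":0,"ax":0,"ay":0,"az":0},{"claw":-1,"dx":-0.95,"dy":-0.18,"dz":0,"ax":0,"ay":0,"az":0},{"claw":-1,"dx":-0.95,"dy":-0.18,"dz":0,"ax":0,"ay":0,"az":0},{"claw":-1,"dx":-0.95,"dy":-0.18,"dz":0,"ax":0,"ay":0,"az":0},{"claw":-1,"dx":-0.95,"dy":-0.18,"dz":0,"ax":0,"ay":0,"az":0},{"claw":-1,"dx":-0.95,"dy":-0.18,"dz":0,"ax":0,"ay":0,"az":0},{"claw":-1,"dx":-0.95,"dy":-0.18,"dz":0,"ax":0,"ay":0,"az":0},{"claw":-1,"dx":-0.95,"dy":-0.18,"dz":0,"ax":0,"ay":0,"az":0}]'
python3 -m crank '[{"claw":-1,"dx":-0.95,"dy":-0.17,"dz":0.3,"ax":0,"ay":0,"az":0},{"claw":-1,"dx":-0.95,"dy":-0.17,"dz":0.3,"ax":0,"ay":0,"az":0},{"claw":-1,"dx":-0.94,"dy":-0.16,"dz":0.3,"ax":0,"ay":0,"az":0},{"claw":-1,"dx":0,"dy":0,"dz":0,"ax":0,"ay":0,"az":0},{"claw":-1,"dx":0,"dy":0,"dz":0,"ax":0,"ay":0,"az":0},{"claw":-1,"dx":0,"dy":0,"dz":0,"ax":0,"ay":0,"az":0}]'
python3 p.py .446 -.1525 .054 -5.5;python3 w.py s 1 .446 -.1525 -.09 w8
```

```text
time: 24.07
ee_pos: [0.5342, 0.1521, 0.2378]
eef_rot: [0.738, 0.675, 0.0, -0.0]
ft_force: [-0.2, -0.7, 0.6]
width: 0.0866
grip_force: 0.0
time: 24.73
ee_pos: [0.4707, -0.0712, 0.2378]
eef_rot: [0.738, 0.675, 0.001, -0.0]
ft_force: [0.6, -0.2, -0.5]
width: 0.0872
grip_force: 0.0
time: 25.23
ee_pos: [0.4489, -0.1528, 0.2107]
eef_rot: [0.738, 0.675, 0.0, 0.0]
ft_force: [0.3, 0.7, 0.6]
width: 0.087
grip_force: 0.0
t 25.23 pos [ 0.4489 -0.1528  0.2107] yaw -5.14 tilt [ 7.e-04  6.e-04 -1.e+00] F [0.3 0.7 0.6] w 0.087 g 0.0 j7 0.14
now dx,dy,dz [ 0.   -0.1   5.22] at target yaw [ 0.   -0.1   5.22] az 0.06
wrist fit [ 0.4454 -0.1519 -0.1243  0.0385]
```

```bash
python3 -m crank '[{"claw":-1,"dx":0.02,"dy":-0.12,"dz":0.9,"ax":0,"ay":0,"az":0.33},{"claw":-1,"dx":0,"dy":0,"dz":0.95,"ax":0,"ay":0,"az":0},{"claw":-1,"dx":0,"dy":0,"dz":0.95,"ax":0,"ay":0,"az":0},{"claw":-1,"dx":0,"dy":0,"dz":0.95,"ax":0,"ay":0,"az":0},{"claw":-1,"dx":0,"dy":0,"dz":0.9,"ax":0,"ay":0,"az":0},{"claw":-1,"dx":0,"dy":0,"dz":0.57,"ax":0,"ay":0,"az":0},{"claw":0,"dx":0,"dy":0,"dz":0,"ax":0,"ay":0,"az":0},{"claw":1,"dx":0,"dy":0,"dz":0,"ax":0,"ay":0,"az":0}]'
python3 -m crank '[{"claw":1,"dx":0,"dy":0,"dz":0,"ax":0,"ay":0,"az":0},{"claw":1,"dx":0,"dy":0,"dz":0,"ax":0,"ay":0,"az":0},{"claw":1,"dx":0,"dy":0,"dz":0,"ax":0,"ay":0,"az":0},{"claw":1,"dx":0,"dy":0,"dz":0,"ax":0,"ay":0,"az":0},{"claw":1,"dx":0,"dy":0,"dz":0,"ax":0,"ay":0,"az":0},{"claw":1,"dx":0,"dy":0,"dz":0,"ax":0,"ay":0,"az":0},{"claw":1,"dx":0,"dy":0,"dz":0,"ax":0,"ay":0,"az":0},{"claw":1,"dx":0,"dy":0,"dz":0,"ax":0,"ay":0,"az":0}]'
python3 p.py .627 .335 .27 33.8
```

```text
time: 25.95
ee_pos: [0.4451, -0.1517, 0.0535]
eef_rot: [0.749, 0.662, -0.001, -0.0]
ft_force: [-0.1, 0.2, 0.4]
width: 0.0799
grip_force: 0.0
time: 26.62
ee_pos: [0.4452, -0.1523, 0.0537]
eef_rot: [0.75, 0.662, 0.0, 0.0]
ft_force: [-0.6, 0.5, 3.1]
width: 0.0367
grip_force: 15.0
t 26.62 pos [ 0.4452 -0.1523  0.0537] yaw -7.11 tilt [ 2.e-04  2.e-04 -1.e+00] F [-0.6  0.5  3.1] w 0.0367 g 15.0 j7 0.31
now dx,dy,dz [16.87  4.   -7.21] at target yaw [10.13 14.07 -7.21] az -6.82
```

Lift 7.4 while turning −6.82, then travel 18 rows.

```bash
python3 -m crank '[{"claw":1,"dx":0,"dy":0,"dz":-0.7,"ax":0,"ay":0,"az":0},{"claw":1,"dx":0,"dy":0,"dz":-1,"ax":0,"ay":0,"az":-0.92},{"claw":1,"dx":0,"dy":0,"dz":-1,"ax":0,"ay":0,"az":-1},{"claw":1,"dx":0,"dy":0,"dz":-1,"ax":0,"ay":0,"az":-1},{"claw":1,"dx":0,"dy":0,"dz":-1,"ax":0,"ay":0,"az":-1},{"claw":1,"dx":0,"dy":0,"dz":-1,"ax":0,"ay":0,"az":-1},{"claw":1,"dx":0,"dy":0,"dz":-1,"ax":0,"ay":0,"az":-1},{"claw":1,"dx":0,"dy":0,"dz":-0.9,"ax":0,"ay":0,"az":-0.9}]'
python3 -m crank '[{"claw":1,"dx":0.56,"dy":0.78,"dz":0,"ax":0,"ay":0,"az":0},{"claw":1,"dx":0.56,"dy":0.78,"dz":0,"ax":0,"ay":0,"az":0},{"claw":1,"dx":0.56,"dy":0.78,"dz":0,"ax":0,"ay":0,"az":0},{"claw":1,"dx":0.56,"dy":0.78,"dz":0,"ax":0,"ay":0,"az":0},{"claw":1,"dx":0.56,"dy":0.78,"dz":0,"ax":0,"ay":0,"az":0},{"claw":1,"dx":0.56,"dy":0.78,"dz":0,"ax":0,"ay":0,"az":0},{"claw":1,"dx":0.56,"dy":0.78,"dz":0,"ax":0,"ay":0,"az":0},{"claw":1,"dx":0.56,"dy":0.78,"dz":0,"ax":0,"ay":0,"az":0}]'
python3 p.py .627 .335 .27 33.8
```

```text
time: 27.28
ee_pos: [0.4449, -0.1526, 0.2834]
eef_rot: [0.469, 0.883, 0.0, 0.0]
ft_force: [0.9, 0.2, -0.5]
width: 0.0368
grip_force: 15.0
time: 27.95
ee_pos: [0.5261, 0.0648, 0.2813]
eef_rot: [0.471, 0.882, -0.0, -0.0]
ft_force: [-0.5, -0.5, -0.1]
width: 0.0369
grip_force: 15.0
t 27.95 pos [0.5261 0.0648 0.2813] yaw 33.8 tilt [-4.e-04  1.e-04 -1.e+00] F [-0.5 -0.5 -0.1] w 0.0369 g 15.0 j7 0.44
now dx,dy,dz [5.61 7.81 0.38] at target yaw [5.61 7.81 0.38] az 0.0
```

```bash
python3 -m crank '[{"claw":1,"dx":0.56,"dy":0.78,"dz":0,"ax":0,"ay":0,"az":0},{"claw":1,"dx":0.56,"dy":0.78,"dz":0,"ax":0,"ay":0,"az":0},{"claw":1,"dx":0.56,"dy":0.78,"dz":0,"ax":0,"ay":0,"az":0},{"claw":1,"dx":0.56,"dy":0.78,"dz":0,"ax":0,"ay":0,"az":0},{"claw":1,"dx":0.56,"dy":0.78,"dz":0,"ax":0,"ay":0,"az":0},{"claw":1,"dx":0.56,"dy":0.78,"dz":0,"ax":0,"ay":0,"az":0},{"claw":1,"dx":0.56,"dy":0.78,"dz":0,"ax":0,"ay":0,"az":0},{"claw":1,"dx":0.56,"dy":0.78,"dz":0,"ax":0,"ay":0,"az":0}]'
python3 -m crank '[{"claw":1,"dx":0.56,"dy":0.78,"dz":0,"ax":0,"ay":0,"az":0},{"claw":1,"dx":0.56,"dy":0.78,"dz":0,"ax":0,"ay":0,"az":0},{"claw":1,"dx":0,"dy":0,"dz":0,"ax":0,"ay":0,"az":0},{"claw":1,"dx":0,"dy":0,"dz":0,"ax":0,"ay":0,"az":0},{"claw":1,"dx":0,"dy":0,"dz":0,"ax":0,"ay":0,"az":0}]'
python3 p.py .598 .376 .22 33.8;python3 w.py s 5 .598 .376 .59 w9
```

```text
time: 28.62
ee_pos: [0.6069, 0.2807, 0.281]
eef_rot: [0.471, 0.882, -0.0, -0.0]
ft_force: [0.2, -0.7, 0.2]
width: 0.0369
grip_force: 15.0
time: 29.03
ee_pos: [0.627, 0.3325, 0.281]
eef_rot: [0.471, 0.882, -0.001, 0.0]
ft_force: [0.4, -1.1, -0.7]
width: 0.0367
grip_force: 15.0
t 29.03 pos [0.627  0.3325 0.281 ] yaw 33.77 tilt [-4.0e-04 -1.2e-03 -1.0e+00] F [ 0.4 -1.1 -0.7] w 0.0367 g 15.0 j7 0.19
now dx,dy,dz [1.74 0.   2.03] at target yaw [1.74 0.01 2.03] az -0.01
wrist fit [0.5971 0.3762 0.5834 0.024 ]
```

```bash
python3 -m crank '[{"claw":1,"dx":0.87,"dy":0,"dz":0,"ax":0,"ay":0,"az":0},{"claw":1,"dx":0.88,"dy":0,"dz":0,"ax":0,"ay":0,"az":0},{"claw":1,"dx":0,"dy":0,"dz":0.5,"ax":0,"ay":0,"az":0},{"claw":1,"dx":0,"dy":0,"dz":0.7,"ax":0,"ay":0,"az":0},{"claw":1,"dx":0,"dy":0,"dz":0.5,"ax":0,"ay":0,"az":0},{"claw":1,"dx":0,"dy":0,"dz":0.2,"ax":0,"ay":0,"az":0},{"claw":1,"dx":0,"dy":0,"dz":0,"ax":0,"ay":0,"az":0}]'
python3 p.py .5975 .376 .1737 33.8
python3 -m crank '[{"claw":1,"dx":0,"dy":0,"dz":0.3,"ax":0,"ay":0,"az":0},{"claw":1,"dx":0,"dy":0,"dz":0.3,"ax":0,"ay":0,"az":0},{"claw":1,"dx":0,"dy":0,"dz":0.3,"ax":0,"ay":0,"az":0},{"claw":1,"dx":0,"dy":0,"dz":0.3,"ax":0,"ay":0,"az":0},{"claw":1,"dx":0,"dy":0,"dz":0.2,"ax":0,"ay":0,"az":0},{"claw":1,"dx":0,"dy":0,"dz":0,"ax":0,"ay":0,"az":0}]'
```

```text
time: 29.67
ee_pos: [0.5971, 0.3757, 0.2235]
eef_rot: [0.471, 0.882, -0.001, -0.001]
ft_force: [-0.0, 0.1, -0.4]
width: 0.0367
grip_force: 15.0
t 29.67 pos [0.5971 0.3757 0.2235] yaw 33.74 tilt [-0.0017 -0.0011 -1.    ] F [-0.   0.1 -0.4] w 0.0367 g 15.0 j7 0.12
now dx,dy,dz [0.   0.02 1.66] at target yaw [0.   0.02 1.66] az -0.01
time: 30.17
ee_pos: [0.5969, 0.3766, 0.1805]
eef_rot: [0.471, 0.882, -0.001, -0.001]
ft_force: [-0.4, 0.4, -0.1]
width: 0.0371
grip_force: 15.0
```

```bash
python3 -m crank '[{"claw":1,"dx":0,"dy":0,"dz":0.15,"ax":0,"ay":0,"az":0},{"claw":1,"dx":0,"dy":0,"dz":0.1,"ax":0,"ay":0,"az":0},{"claw":1,"dx":0,"dy":0,"dz":0,"ax":0,"ay":0,"az":0}]';python3 -m crank '[{"claw":1,"dx":0,"dy":0,"dz":0.06,"ax":0,"ay":0,"az":0},{"claw":1,"dx":0,"dy":0,"dz":0,"ax":0,"ay":0,"az":0}]'
python3 -m crank '[{"claw":1,"dx":0,"dy":0,"dz":0.06,"ax":0,"ay":0,"az":0},{"claw":1,"dx":0,"dy":0,"dz":0,"ax":0,"ay":0,"az":0}]'
```

```text
time: 30.42
ee_pos: [0.5975, 0.3768, 0.1745]
eef_rot: [0.471, 0.882, -0.0, -0.0]
ft_force: [-1.0, -0.2, -1.6]
width: 0.0365
grip_force: 15.0
time: 30.58
ee_pos: [0.5979, 0.377, 0.1738]
eef_rot: [0.471, 0.882, 0.001, 0.0]
ft_force: [-0.1, 0.3, -0.2]
width: 0.0366
grip_force: 15.0
time: 30.75
ee_pos: [0.5984, 0.3773, 0.1737]
eef_rot: [0.471, 0.882, 0.001, 0.001]
ft_force: [-2.0, -0.4, 10.6]
width: 0.0368
grip_force: 15.0
```

```bash
python3 -m crank '[{"claw":1,"dx":0,"dy":0,"dz":-0.1,"ax":0,"ay":0,"az":0},{"claw":-1,"dx":0,"dy":0,"dz":0,"ax":0,"ay":0,"az":0},{"claw":-1,"dx":0,"dy":0,"dz":0,"ax":0,"ay":0,"az":0},{"claw":-1,"dx":0,"dy":0,"dz":0,"ax":0,"ay":0,"az":0},{"claw":-1,"dx":0,"dy":0,"dz":0,"ax":0,"ay":0,"az":0},{"claw":-1,"dx":0,"dy":0,"dz":-0.3,"ax":0,"ay":0,"az":0},{"claw":-1,"dx":0,"dy":0,"dz":-1,"ax":0,"ay":0,"az":0},{"claw":-1,"dx":0,"dy":0,"dz":-1,"ax":0,"ay":0,"az":0}]'
python3 p.py .4635 .19 .21 33.8
```

```text
time: 31.42
ee_pos: [0.5968, 0.3765, 0.2435]
eef_rot: [0.471, 0.882, -0.001, -0.001]
ft_force: [1.5, 0.9, 0.9]
width: 0.0757
grip_force: 0.0
t 31.42 pos [0.5968 0.3765 0.2435] yaw 33.8 tilt [-0.0023 -0.0017 -1.    ] F [1.5 0.9 0.9] w 0.0757 g 0.0 j7 0.11
now dx,dy,dz [-2.69 -7.15  1.12] at target yaw [-2.69 -7.15  1.12] az 0.0
```

```bash
python3 -m crank '[{"claw":-1,"dx":-0.34,"dy":-0.89,"dz":0,"ax":0,"ay":0,"az":0},{"claw":-1,"dx":-0.34,"dy":-0.89,"dz":0,"ax":0,"ay":0,"az":0},{"claw":-1,"dx":-0.34,"dy":-0.89,"dz":0,"ax":0,"ay":0,"az":0},{"claw":-1,"dx":-0.34,"dy":-0.89,"dz":0,"ax":0,"ay":0,"az":0},{"claw":-1,"dx":-0.34,"dy":-0.89,"dz":0.2,"ax":0,"ay":0,"az":0},{"claw":-1,"dx":-0.34,"dy":-0.89,"dz":0.3,"ax":0,"ay":0,"az":0},{"claw":-1,"dx":-0.34,"dy":-0.89,"dz":0.3,"ax":0,"ay":0,"az":0},{"claw":-1,"dx":-0.34,"dy":-0.89,"dz":0.3,"ax":0,"ay":0,"az":0}]'
python3 -m crank '[{"claw":-1,"dx":0,"dy":0,"dz":0,"ax":0,"ay":0,"az":0},{"claw":-1,"dx":0,"dy":0,"dz":0,"ax":0,"ay":0,"az":0},{"claw":-1,"dx":0,"dy":0,"dz":0,"ax":0,"ay":0,"az":0}]'
python3 p.py .4635 .19 .049 33.8;python3 w.py g 1 .4635 .19 0 w10
```

```text
time: 32.08
ee_pos: [0.4648, 0.1892, 0.2107]
eef_rot: [0.471, 0.882, 0.001, 0.0]
ft_force: [0.6, -0.1, 1.0]
width: 0.0868
grip_force: 0.0
time: 32.33
ee_pos: [0.4661, 0.191, 0.2114]
eef_rot: [0.471, 0.882, 0.001, 0.0]
ft_force: [1.1, 0.9, -0.0]
width: 0.0871
grip_force: 0.0
t 32.33 pos [0.4661 0.191  0.2114] yaw 33.82 tilt [ 0.0012  0.0014 -1.    ] F [ 1.1  0.9 -0. ] w 0.0871 g 0.0 j7 0.15
now dx,dy,dz [ 0.02 -0.09  5.41] at target yaw [ 0.02 -0.09  5.41] az 0.0
wrist fit [0.463  0.1891 0.0993 0.0247]
```

```bash
python3 -m crank '[{"claw":-1,"dx":0,"dy":-0.12,"dz":0.9,"ax":0,"ay":0,"az":0},{"claw":-1,"dx":0,"dy":0,"dz":0.95,"ax":0,"ay":0,"az":0},{"claw":-1,"dx":0,"dy":0,"dz":0.95,"ax":0,"ay":0,"az":0},{"claw":-1,"dx":0,"dy":0,"dz":0.95,"ax":0,"ay":0,"az":0},{"claw":-1,"dx":0,"dy":0,"dz":0.95,"ax":0,"ay":0,"az":0},{"claw":-1,"dx":0,"dy":0,"dz":0.7,"ax":0,"ay":0,"az":0},{"claw":0,"dx":0,"dy":0,"dz":0,"ax":0,"ay":0,"az":0},{"claw":1,"dx":0,"dy":0,"dz":0,"ax":0,"ay":0,"az":0}]'
python3 -m crank '[{"claw":1,"dx":0,"dy":0,"dz":0,"ax":0,"ay":0,"az":0},{"claw":1,"dx":0,"dy":0,"dz":0,"ax":0,"ay":0,"az":0},{"claw":1,"dx":0,"dy":0,"dz":0,"ax":0,"ay":0,"az":0},{"claw":1,"dx":0,"dy":0,"dz":0,"ax":0,"ay":0,"az":0},{"claw":1,"dx":0,"dy":0,"dz":0,"ax":0,"ay":0,"az":0},{"claw":1,"dx":0,"dy":0,"dz":0,"ax":0,"ay":0,"az":0},{"claw":1,"dx":0,"dy":0,"dz":0,"ax":0,"ay":0,"az":0},{"claw":1,"dx":0,"dy":0,"dz":0,"ax":0,"ay":0,"az":0}]'
python3 p.py .648 -.011 .27 2
```

```text
time: 33.05
ee_pos: [0.4627, 0.1885, 0.0482]
eef_rot: [0.471, 0.882, -0.001, -0.0]
ft_force: [0.1, -0.1, 0.8]
width: 0.0803
grip_force: 0.0
time: 33.72
ee_pos: [0.4626, 0.1883, 0.0486]
eef_rot: [0.471, 0.882, 0.0, 0.0]
ft_force: [-0.5, 0.1, 1.2]
width: 0.0318
grip_force: 15.0
t 33.72 pos [0.4626 0.1883 0.0486] yaw 33.8 tilt [ 2.e-04  3.e-04 -1.e+00] F [-0.5  0.1  1.2] w 0.0318 g 15.0 j7 0.26
now dx,dy,dz [-8.96  1.44 -7.38] at target yaw [-6.86  5.94 -7.38] az 5.3
```

```bash
python3 -m crank '[{"claw":1,"dx":0,"dy":0,"dz":-0.7,"ax":0,"ay":0,"az":0},{"claw":1,"dx":0,"dy":0,"dz":-1,"ax":0,"ay":0,"az":0},{"claw":1,"dx":0,"dy":0,"dz":-1,"ax":0,"ay":0,"az":0},{"claw":1,"dx":0,"dy":0,"dz":-1,"ax":0,"ay":0,"az":0},{"claw":1,"dx":0,"dy":0,"dz":-1,"ax":0,"ay":0,"az":0},{"claw":1,"dx":0,"dy":0,"dz":-1,"ax":0,"ay":0,"az":0},{"claw":1,"dx":0,"dy":0,"dz":-1,"ax":0,"ay":0,"az":0},{"claw":1,"dx":0,"dy":0,"dz":-0.5,"ax":0,"ay":0,"az":0}]'
python3 -m crank '[{"claw":1,"dx":-0.95,"dy":0.13,"dz":0,"ax":0,"ay":0,"az":0},{"claw":1,"dx":-0.95,"dy":0.13,"dz":0,"ax":0,"ay":0,"az":0},{"claw":1,"dx":-0.95,"dy":0.13,"dz":0,"ax":0,"ay":0,"az":0},{"claw":1,"dx":-0.95,"dy":0.13,"dz":0,"ax":0,"ay":0,"az":0},{"claw":1,"dx":-0.95,"dy":0.13,"dz":0,"ax":0,"ay":0,"az":0},{"claw":1,"dx":-0.95,"dy":0.13,"dz":0,"ax":0,"ay":0,"az":0},{"claw":1,"dx":-0.95,"dy":0.13,"dz":0,"ax":0,"ay":0,"az":0},{"claw":1,"dx":-0.95,"dy":0.13,"dz":0,"ax":0,"ay":0,"az":0}]'
python3 -m crank '[{"claw":1,"dx":-0.95,"dy":0.13,"dz":0,"ax":0,"ay":0,"az":0},{"claw":1,"dx":-0.95,"dy":0.13,"dz":0,"ax":0,"ay":0,"az":0},{"claw":1,"dx":-0.95,"dy":0.13,"dz":0,"ax":0,"ay":0,"az":0},{"claw":1,"dx":0,"dy":0,"dz":0,"ax":0,"ay":0,"az":0},{"claw":1,"dx":0,"dy":0,"dz":0,"ax":0,"ay":0,"az":0},{"claw":1,"dx":0,"dy":0,"dz":0,"ax":0,"ay":0,"az":0}]'
python3 p.py .648 -.011 .22 33.8;python3 w.py g 4 .648 -.011 0 w11
```

```text
time: 34.38
ee_pos: [0.4634, 0.1884, 0.268]
eef_rot: [0.471, 0.882, 0.002, 0.001]
ft_force: [-0.0, 0.7, 0.3]
width: 0.0313
grip_force: 15.0
time: 35.05
ee_pos: [0.616, 0.0152, 0.2642]
eef_rot: [0.471, 0.882, -0.0, -0.0]
ft_force: [0.5, 0.3, 0.3]
width: 0.0314
grip_force: 15.0
time: 35.55
ee_pos: [0.6724, -0.048, 0.264]
eef_rot: [0.471, 0.882, -0.0, -0.0]
ft_force: [0.2, 0.5, 0.5]
width: 0.0313
grip_force: 15.0
t 35.55 pos [ 0.6724 -0.048   0.264 ] yaw 33.8 tilt [-8.e-04  3.e-04 -1.e+00] F [0.2 0.5 0.5] w 0.0313 g 15.0 j7 0.81
now dx,dy,dz [1.48 0.01 1.47] at target yaw [1.48 0.01 1.47] az 0.0
wrist fit [ 0.6479 -0.0112  0.0423  0.0169]
```

View pics/w11.png

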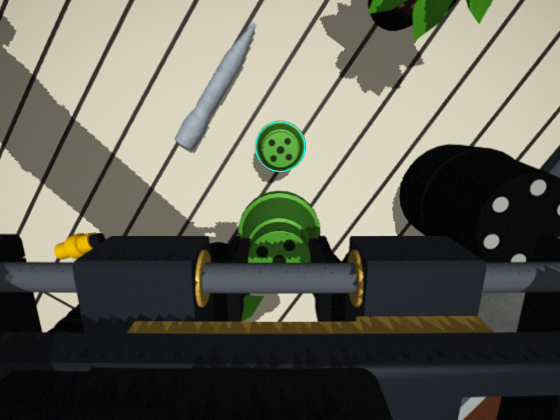

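```bash
python3 -m crank '[{"claw":1,"dx":0.73,"dy":0,"dz":0,"ax":0,"ay":0,"az":0},{"claw":1,"dx":0.74,"dy":0,"dz":0,"ax":0,"ay":0,"az":0},{"claw":1,"dx":0,"dy":0,"dz":0.6,"ax":0,"ay":0,"az":0},{"claw":1,"dx":0,"dy":0,"dz":0.8,"ax":0,"ay":0,"az":0},{"claw":1,"dx":0,"dy":0,"dz":0.6,"ax":0,"ay":0,"az":0},{"claw":1,"dx":0,"dy":0,"dz":0.2,"ax":0,"ay":0,"az":0},{"claw":1,"dx":0,"dy":0,"dz":0,"ax":0,"ay":0,"az":0}]'
python3 p.py .6479 -.0112 .1446 33.8
python3 -m crank '[{"claw":1,"dx":0,"dy":0,"dz":0.3,"ax":0,"ay":0,"az":0},{"claw":1,"dx":0,"dy":0,"dz":0.3,"ax":0,"ay":0,"az":0},{"claw":1,"dx":0,"dy":0,"dz":0.3,"ax":0,"ay":0,"az":0},{"claw":1,"dx":0,"dy":0,"dz":0.3,"ax":0,"ay":0,"az":0},{"claw":1,"dx":0,"dy":0,"dz":0.15,"ax":0,"ay":0,"az":0},{"claw":1,"dx":0,"dy":0,"dz":0,"ax":0,"ay":0,"az":0}]'
```

```text
time: 36.18
ee_pos: [0.647, -0.0104, 0.1973]
eef_rot: [0.47, 0.883, -0.0, -0.001]
ft_force: [0.4, -0.4, -0.2]
width: 0.0315
grip_force: 15.0
t 36.18 pos [ 0.647  -0.0104  0.1973] yaw 33.9 tilt [-2.4e-03  6.0e-04 -1.0e+00] F [ 0.4 -0.4 -0.2] w 0.0315 g 15.0 j7 0.76
now dx,dy,dz [-0.04  0.01  1.76] at target yaw [-0.04  0.01  1.76] az 0.02
time: 36.68
ee_pos: [0.6474, -0.0117, 0.1565]
eef_rot: [0.471, 0.882, -0.001, -0.001]
ft_force: [-0.1, 0.1, 0.1]
width: 0.0313
grip_force: 15.0
```

```bash
python3 -m crank '[{"claw":1,"dx":0,"dy":0,"dz":0.15,"ax":0,"ay":0,"az":0},{"claw":1,"dx":0,"dy":0,"dz":0.15,"ax":0,"ay":0,"az":0},{"claw":1,"dx":0,"dy":0,"dz":0.06,"ax":0,"ay":0,"az":0},{"claw":1,"dx":0,"dy":0,"dz":0,"ax":0,"ay":0,"az":0}]';python3 -m crank '[{"claw":1,"dx":0,"dy":0,"dz":0.06,"ax":0,"ay":0,"az":0},{"claw":1,"dx":0,"dy":0,"dz":0,"ax":0,"ay":0,"az":0}]'
python3 -m crank '[{"claw":1,"dx":0,"dy":0,"dz":0.06,"ax":0,"ay":0,"az":0},{"claw":1,"dx":0,"dy":0,"dz":0,"ax":0,"ay":0,"az":0}]'
```

```text
time: 37.02
ee_pos: [0.6479, -0.0117, 0.1466]
eef_rot: [0.471, 0.882, -0.0, -0.0]
ft_force: [-0.2, 0.1, -0.2]
width: 0.0314
grip_force: 15.0
time: 37.18
ee_pos: [0.648, -0.0117, 0.1452]
eef_rot: [0.471, 0.882, 0.0, -0.0]
ft_force: [0.1, 0.1, -0.3]
width: 0.0315
grip_force: 15.0
time: 37.35
ee_pos: [0.6486, -0.0119, 0.1443]
eef_rot: [0.471, 0.882, 0.0, 0.001]
ft_force: [-1.8, 0.6, 5.4]
width: 0.0313
grip_force: 15.0
```

Home. Release, lift, retreat, and check all with the fixed cameras.

```bash
python3 -m crank '[{"claw":1,"dx":0,"dy":0,"dz":-0.07,"ax":0,"ay":0,"az":0},{"claw":-1,"dx":0,"dy":0,"dz":0,"ax":0,"ay":0,"az":0},{"claw":-1,"dx":0,"dy":0,"dz":0,"ax":0,"ay":0,"az":0},{"claw":-1,"dx":0,"dy":0,"dz":0,"ax":0,"ay":0,"az":0},{"claw":-1,"dx":0,"dy":0,"dz":-0.3,"ax":0,"ay":0,"az":0},{"claw":-1,"dx":0,"dy":0,"dz":-1,"ax":0,"ay":0,"az":0},{"claw":-1,"dx":0,"dy":0,"dz":-1,"ax":0,"ay":0,"az":0},{"claw":-1,"dx":0,"dy":0,"dz":-1,"ax":0,"ay":0,"az":0}]'
python3 -m crank '[{"claw":-1,"dx":0,"dy":-0.95,"dz":0,"ax":0,"ay":0,"az":0},{"claw":-1,"dx":0,"dy":-0.95,"dz":0,"ax":0,"ay":0,"az":0},{"claw":-1,"dx":0,"dy":-0.95,"dz":0,"ax":0,"ay":0,"az":0},{"claw":-1,"dx":0,"dy":-0.95,"dz":0,"ax":0,"ay":0,"az":0},{"claw":-1,"dx":0,"dy":-0.95,"dz":0,"ax":0,"ay":0,"az":0},{"claw":-1,"dx":0,"dy":-0.95,"dz":0,"ax":0,"ay":0,"az":0},{"claw":-1,"dx":0,"dy":-0.95,"dz":0,"ax":0,"ay":0,"az":0},{"claw":-1,"dx":0,"dy":0,"dz":0,"ax":0,"ay":0,"az":0}]'
python3 - <<'E'
from h import *
c=r.camera("side");d=r.camera("top")
S2=[]
for cam in(c,d):
    im=cv2.resize(cam["color"][:,:,::-1],None,fx=4,fy=4)
    for k,n,x,y,a in(("r",7,.5633,-.363,0),("s",6,.5976,.3805,.585),("g",5,.6479,-.0074,0)):
        cv2.drawContours(im,cv2.findContours(render(cam,k,n,x,y,a),0,1)[0],-1,(255,255,0),2)
    S2.append(im)
cv2.imwrite("pics/fs.png",cv2.resize(S2[0][240:1540,480:1900],(650,595)));cv2.imwrite("pics/ft.png",cv2.resize(S2[1],(780,585)))
E
```

```text
time: 38.02
ee_pos: [0.6478, -0.0119, 0.2464]
eef_rot: [0.471, 0.882, -0.0, -0.0]
ft_force: [0.5, 0.2, -0.4]
width: 0.07
grip_force: 0.0
time: 38.68
ee_pos: [0.4788, -0.127, 0.2454]
eef_rot: [0.474, 0.881, 0.001, -0.0]
ft_force: [0.3, -0.1, 0.9]
width: 0.0872
grip_force: 0.0
```

View pics/fs.png

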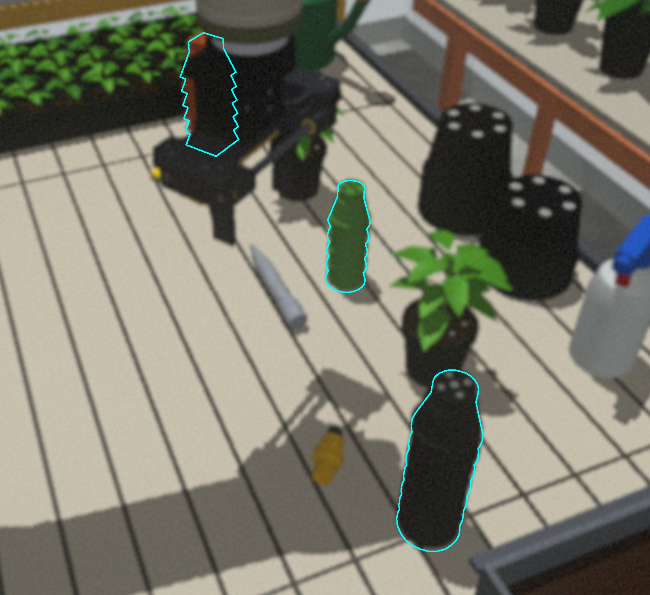

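View pics/ft.png

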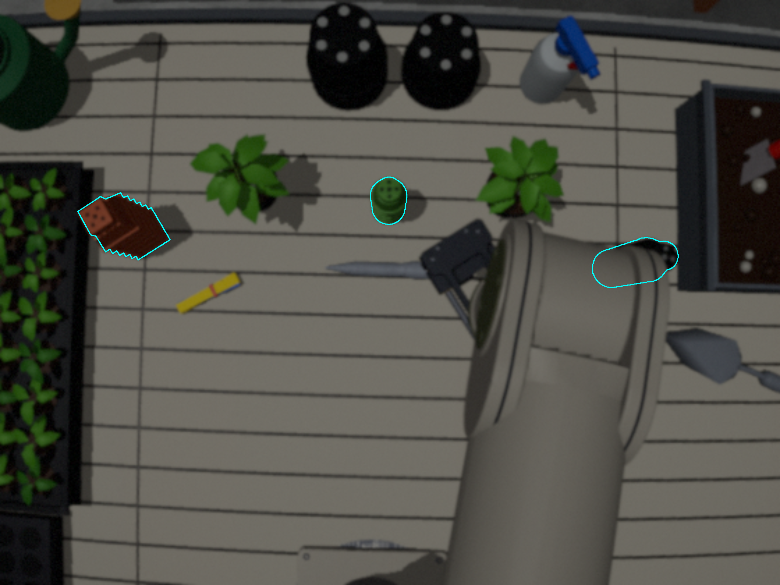

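The side view shows the black and green stacks filling their full-height outlines, and the top view shows the terracotta and green ones matching. The seedlings stand where they were, and the robot is clear.

```bash
python3 -c "
from bench import r
print(r.read_state()['joint_vel'].round(3)); print(r.close_job())"
```

```text
[-0.01   0.045 -0.029 -0.022 -0.017 -0.007  0.001]
the job is handed in; nothing more can be done
None
```

All five pots are pushed home on their own stacks, the stacks and seedlings look undisturbed in the final pictures, and I handed the job in at about 39 s of the 141 s; no verdict came back.

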